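# Let the dispenser swing nozzle-down and hang it on its stand

### The arm

A 6-joint arm with a two-finger parallel gripper is mounted at the origin on the work surface. World frame = base frame: x ahead of the robot, y to its left, z up, the work surface at z = 0. Lengths are in m, angles in rad, forces in N, time in s.
With the tool pointing down it reaches from about 0.375 to 0.9 m from the base axis. Payload 3.1 kg.
Tool frame: the origin (TCP) lies on the centre line of the jaws, within the pads' length; the fingertips stand 25 mm ahead of it and the grasp point (between the pads) lies 6 mm ahead of it; x points along the fingers, y is the direction in which the jaws open and shut, and the axes are right-handed (so a half turn about x gives the same grasp; the last joint's range is limited). The gripper opens to 87 mm and grips with 3 to 60 N. Pads are 19 mm wide; open, the fingers measure 117 mm over their backs; the gripper's body (75 mm by 190 mm) begins 51 mm behind the grasp point.
Start: joints at [1.036, 0.527, 1.433, -0, 1.181, -0.178], TCP at [0.218, 0.586, 0.214] pointing down, gripper open.
Joint ranges: [-3.08, 3.08], [-0.75, 2.2], [0.22, 2.44], [-1.43, 4.57], [0, 2.65], [-2.85, 2.85]. Speed limits (rad/s): [2.79, 2.79, 3.14, 3.14, 3.14, 3.14].

### API

Orientations are given as a unit quaternion [x, y, z, w].
In Python, from rig import robot gives the robot as it stands. The module is installed in compiled form; this text tells all that it offers.
- The arm moves only by the tool move_arm, never from a script. Its argument "commands" is a list of rows, each a list of 5 numbers: the gripper's target within -1 to 1 (shut at 1, half-way at 0, fully open at -1), then the shift along the tool's x, y, z in mm, then the turn about the tool's x in degrees. A call has 1 to 8 rows; each row is the pose to reach, as a shift and turn from the pose commanded when the call began, along the tool's axes at that moment; what a row does not reach only later rows make up. A row lasts 1/12 s, in which the tool goes at most 41.7 mm and 7.16 degrees, less where a joint would pass 70% of its speed; a pose out of reach is approached as far as the arm can. A call with a gripper value outside its range is refused whole. The fingers move at their own pace and stop on an object; "newtons" is the grip in N (left out, the last holds). Time passes only in rows, so rows that repeat a pose let the fingers close. It gives the time, the measured TCP pose, the force and the opening at its end, in the units of the state.
- robot.get_obs(): the state, without advancing time (a new reading comes with each control period).
- robot.camera(name): name is "scene" or "side" or "wrist"; returns a dict with "image" (384x512x3 uint8, red, green, blue), "fx", "fy", "cx", "cy" (pixels), "distortion" ([k1, k2, p1, p2, k3] as OpenCV has them; the pictures are not rectified), "xyz" and "rotation" of the camera in the world; the wrist camera has in their place "tool_from_camera" (4x4, takes a point from camera to tool coordinates, whose origin is the TCP and whose axes are the tool frame's). Camera axes: x right, y down, z forward; pixel columns grow to the right and rows downward; lengths in m; the calibration is good to about 2 mm. A picture is of the moment at which its call begins: read the wrist's pose just before it. There is no depth.
- robot.hand_in(): hands the job in, once; it reports no verdict.
Trained networks look in a picture, given as the dict that the camera call returned (one of the last four; its "shot" number tells which), for a name from the list of things; names that differ only in an ending like _2 or _b are one class to them, and where a whole thing is asked for, a point or a joint stands for the part that bears it (a point fixed in the world has none). Each returns a list of dicts, best first, with "p" (0 to 1); they miss things now and then, are a little off and sometimes report something else, mostly with a low value. They report only what shows in the picture. A call takes as long as a camera call.
- robot.regions_of(picture, name): "pixels" (384x512 bool, what is visible of it) and "bbox" ([left, top, right, bottom] in pixels, round what is visible of it).
The state is a dict: "time": time; "q": joint angles; "joint_velocities": joint speeds; "joint_torque": joint torques, N m; "position": TCP position; "tool_rot": TCP orientation; "ft_force": force on the tool from outside, world axes, zero at the start; "moment": the same for the moment, N m; "grip_width": finger opening in m.
Only numpy, scipy, OpenCV 4.12 (cv2) and the standard library are available. Lean on these libraries where they do the work, as an engineer would, in place of code of your own. Each camera call takes 0.05 s, during which the arm holds its last target.

### The job

Pick up the white hand dispenser from the bench by the two rubber pads near its plunger end and lift it well clear while it is still about level. With the gripper pointing straight down all the while, loosen your grip so that the dispenser swings nozzle-down between the fingers, away from its stand, and tighten again. Then hang it upright in the fork of its stand, its collar resting flat on the two prongs behind the lips, let go, and leave the other things where they are.

Things in the scene. Friction and masses are not known exactly. Their poses are not given: they have to be found in the camera images.
- dispenser: White hand dispenser, 200 mm long, 0.20 to 0.29 kg, lying on the bench. Origin: its underside, half way along; x runs along it to the plunger end, y across, z up as it lies. Long axis 17 mm above the underside. White handle from x = 30 to 88 mm, 22 mm wide (y), 34 mm thick (z), then a grey plunger button to x = 100. Centre of mass near x = -10 mm. Hung upright, x points straight up.
- grip_pads (a point): Midpoint between the dispenser's two round rubber pads (16 mm diameter, one on each y side of the handle, outer faces 30 mm apart), 30 mm from the plunger end, on the long axis. Gripped here at 40 N or more it stays level; eased down in steps it starts to swing at 30 to 15 N and ends within about 10 degrees of upright at 4 N. Loosened at one go from level to 3 N it may drop.
- collar (a point): Point on the dispenser's long axis in the lower face (towards the nozzle) of its grey collar, at x = 22 mm, 48 mm from grip_pads. The collar is 44 mm wide (y), 34 mm thick (z) and 8 mm long. Below it: barrel 16 mm diameter for 42 mm, steel ferrule 34 mm diameter for 30 mm, clear tapered nozzle for 50 mm.
- nozzle (a point): End of the dispenser's clear nozzle, 170 mm from grip_pads and 122 mm from the collar point.
- stand: Fixed hanging stand: grey foot 150 x 120 x 10 mm (x = -65 to 85 mm), aluminium column 22 mm diameter at x = 62 mm, white fork on top, open to the stand's -x. Origin on the bench under the fork seat, z up. Nothing of it is higher than the fork's lips.
- fork_seat (a point): Centre of the fork at its prongs' top faces, 160 mm above the bench; axes of the stand. Prongs along x from -28 to 32 mm, 24 mm apart inside, each 14 mm wide, 10 mm thick, with upturned lips 8 mm high at the front ends (x = -28 to -23); crosspiece behind from x = 30, level with them. The barrel enters from -x, collar above the prongs and lips, ferrule below, then is lowered.
- dishes: Bystander: two stacked clear culture dishes, 90 mm diameter, 28 mm high, origin under the centre.
- bottle: Bystander: amber bottle, 64 mm diameter, 130 mm high, origin under the centre.
- tipbox: Bystander: grey box 85 x 125 x 55 mm, origin under the centre.
- beaker: Bystander: glass cup, 72 mm diameter, 90 mm high, origin under the centre.
- tweezers: Bystander: flat steel tweezers 125 mm long, 4 mm high, origin in the middle.

How it is judged:
On the way, in this order (a step that is already met when the one before it is completed fails the run):
1. dispenser lifted, nozzle and pads over 60 mm above the bench, still within 30 degrees of level, gripper within 17 degrees of straight down (angle between dispenser's own x axis and vertical between 1.05 and 2.09 rad and height (world z) of each of nozzle, grip_pads above 0.06 m and angle between the grasp point's own z axis and vertical above 2.84 rad), for 0.1 s.
2. held, swung nozzle-down to within 20 degrees of upright, nozzle over 20 mm above the bench, collar over 60 mm sideways of the fork seat, gripper within 17 degrees of straight down (angle between dispenser's own x axis and vertical below 0.35 rad and height (world z) of nozzle above 0.02 m and horizontal distance between collar and fork_seat above 0.06 m and contact force between the fingers and dispenser above 1 N and angle between the grasp point's own z axis and vertical above 2.84 rad), for 0.2 s.
At the end, for the whole second after the job is handed in: The dispenser hangs at rest and released in the fork: upright within 7 degrees, the lower face of its collar within 5 mm of the height of the prongs' top and within 20 mm sideways of the fork seat (angle between dispenser's own x axis and vertical below 0.12 rad and horizontal distance between collar and fork_seat below 0.02 m and z of collar in the frame of fork_seat between -0.005 and 0.005 m and linear speed of dispenser below 0.03 m/s and angular speed of dispenser below 0.3 rad/s and contact force between dispenser and stand above 0.5 N); the robot touches nothing.
It fails at once if a bystander (dishes, bottle, grey box, cup, tweezers) is moved more than 25 mm (distance of any of dishes, bottle, tipbox, beaker, tweezers from where it was at the start of the episode above 0.025 m).
It also fails if it takes over 61 s, if anything falls off the work surface, if the arm or the gripper's body presses on something with over 40 N, if the wrist force passes 120 N, or if a joint passes its speed limit or range.

## Working session

There is one attempt and no reset: what is moved stays moved. The work goes in short steps, Python scripts to look and compute and a tool call to move; the robot and the scene stay as the last step left them, time stands still between calls to the robot, and variables do not carry over. Pictures are saved under pics/ and viewed, and the job is handed in when it is done.

Besides the shell and the picture viewer there is one more tool, called after "Request:" by a JSON object that holds its "api" and its "payload", one argument or row to a line. move_arm: Moves the arm, as the interface text tells. Its arguments: {"type":"object","properties":{"commands":{"type":"array","items":{"type":"array","items":{"type":"number"}}},"newtons":{"type":"number"}},"required":["commands"]}

```bash
ls; mkdir -p pics; cat > h.py <<'E'
import numpy as np, cv2, pickle
from rig import robot
from scipy.spatial.transform import Rotation as R
def shot(n,name):
    o=robot.get_obs(); p=robot.camera(n); p['obs']=o
    cv2.imwrite(f'pics/{name}.png',p['image'][:,:,::-1]); 
    pickle.dump({k:v for k,v in p.items()},open(f'pics/{name}.pkl','wb')); return p
def campose(p):
    if 'tool_from_camera' in p:
        T=np.eye(4);T[:3,:3]=R.from_quat(p['obs']['tool_rot']).as_matrix();T[:3,3]=p['obs']['position']
        T=T@np.array(p['tool_from_camera']);return T[:3,:3],T[:3,3]
    r=np.array(p['rotation']); 
    if r.size==4: r=R.from_quat(r).as_matrix()
    return r,np.array(p['xyz'])
def K(p): return np.array([[p['fx'],0,p['cx']],[0,p['fy'],p['cy']],[0,0,1.]])
def ray(p,uv):
    u=cv2.undistortPoints(np.array(uv,float).reshape(-1,1,2),K(p),np.array(p['distortion'],float)).reshape(-1,2)
    r,c=campose(p); d=np.c_[u,np.ones(len(u))]@r.T
    return c,d
def onz(p,uv,z):
    c,d=ray(p,uv); z=np.asarray(z,float); return c+d*((z-c[2])/d[:,2])[:,None]
def proj(p,X):
    r,c=campose(p); rv=cv2.Rodrigues(r.T)[0]
    return cv2.projectPoints(np.array(X,float).reshape(-1,1,3),rv,-r.T@c,K(p),np.array(p['distortion'],float))[0].reshape(-1,2)
E
python3 - <<'E'
from h import *
o=robot.get_obs();print(o)
for n in ['scene','side','wrist']:
    p=shot(n,n+'0')
    if n!='wrist': print(n,p['xyz'],p['rotation'],p['fx'],p['distortion'])
    else: print(p['tool_from_camera'])
    for t in ['dispenser','stand','dishes','bottle','tipbox','beaker','tweezers','grip_pads']:
        try: print(n,t,[(round(r['p'],2),[int(b) for b in r['bbox']]) for r in robot.regions_of(p,t)][:3])
        except Exception as e: print(t,e)
E
```

```text
pics
{'time': 0.0, 'q': array([ 1.03648348e+00,  5.28444007e-01,  1.43389694e+00, -1.79670132e-05,
        1.18137477e+00, -1.78521442e-01]), 'joint_velocities': array([-1.59720425e-04,  2.84839315e-04, -1.13447405e-03, -5.22676361e-04,
       -1.20576638e-05,  5.24305363e-05]), 'joint_torque': array([ 2.21453238e-04, -4.40036631e+01, -1.76596856e+01,  6.34972542e-02,
        5.78921009e-02, -1.61001872e-04]), 'position': array([0.21731347, 0.58521149, 0.21288696]), 'tool_rot': array([ 0.12442088,  0.69620383, -0.12583186,  0.69569103]), 'ft_force': array([-0.48550212, -0.72981276,  0.06823379]), 'moment': array([ 0.01410823, -0.09145894,  0.06119812]), 'grip_width': 0.08651296328938815}
scene [1.03593299 0.58767568 1.02265396] [ 0.26328876  0.88766937 -0.36087065 -0.11177876] 434.8135903774085 [0.03088434 0.         0.         0.         0.        ]
scene dispenser [(0.7, [230, 181, 286, 205])]
scene stand [(0.74, [307, 244, 372, 315])]
scene dishes [(0.61, [273, 234, 304, 262])]
scene bottle [(0.77, [207, 237, 236, 284])]
scene tipbox [(0.56, [160, 190, 193, 236])]
scene beaker []

[... 432 characters left out ...]
(0.57, [256, 178, 315, 190]), (0.43, [301, 236, 341, 250])]
side tipbox [(0.55, [188, 149, 220, 189])]
side beaker [(0.58, [236, 108, 259, 138])]
side tweezers [(0.67, [300, 237, 341, 251])]
side grip_pads [(0.84, [255, 177, 313, 195]), (0.45, [187, 147, 220, 188]), (0.33, [250, 266, 316, 343])]
[[ 4.02968388e-04 -2.41822074e-01  9.70320525e-01 -1.71288319e-01]
 [ 9.99999905e-01 -6.25440386e-05 -4.30881207e-04  1.54237998e-03]
 [ 1.64884352e-04  9.70320607e-01  2.41822026e-01 -6.55378590e-02]
 [ 0.00000000e+00  0.00000000e+00  0.00000000e+00  1.00000000e+00]]
wrist dispenser []
wrist stand []
wrist dishes []
wrist bottle []
wrist tipbox []
wrist beaker []
wrist tweezers []
wrist grip_pads []
```

```bash
python3 - <<'E'
import cv2
a=cv2.imread('pics/scene0.png')[130:350,130:400];cv2.imwrite('pics/s0z.png',cv2.resize(a,None,fx=2.7,fy=2.7,interpolation=2))
a=cv2.imread('pics/side0.png')[90:350,150:370];cv2.imwrite('pics/d0z.png',cv2.resize(a,None,fx=2.3,fy=2.3,interpolation=2))
E
```

```text
(no output)
```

View pics/s0z.png

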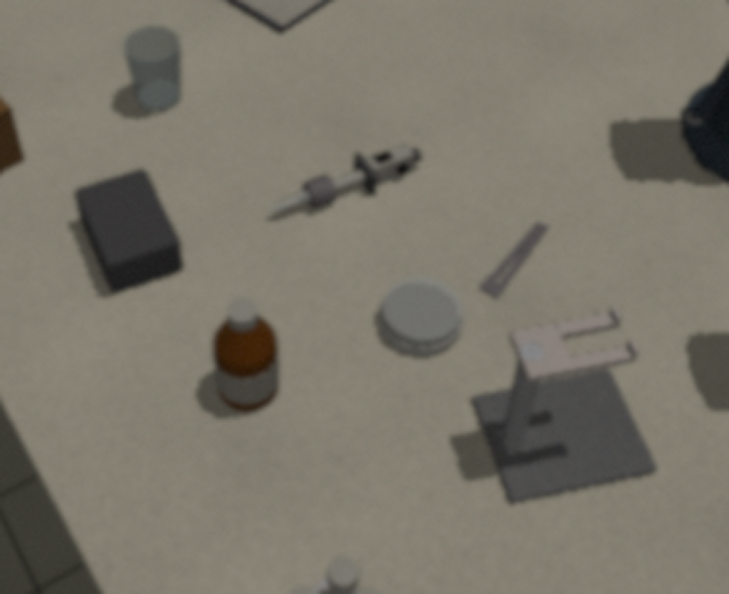

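View pics/d0z.png

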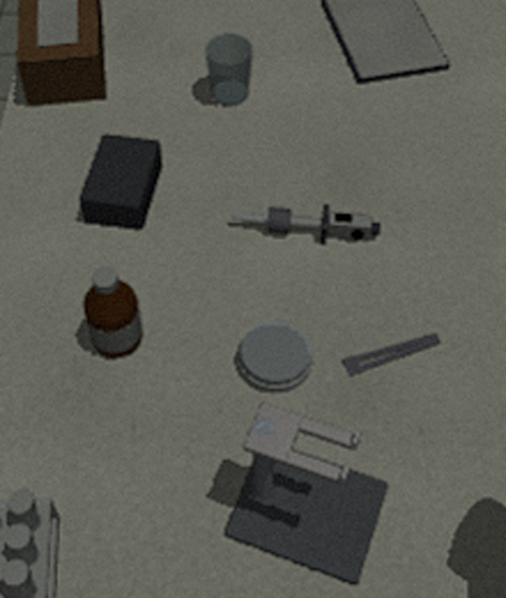

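View pics/scene0.png

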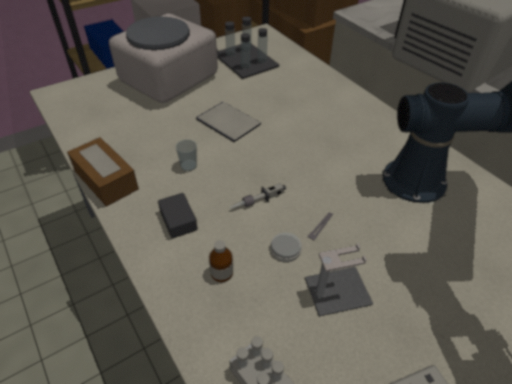

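```bash
python3 - <<'E'
from h import *
s=pickle.load(open('pics/scene0.pkl','rb'));d=pickle.load(open('pics/side0.pkl','rb'))
Z=lambda p,f,o:(np.array(p,float)/f+np.array(o))
S=lambda *p:Z(p,2.7,[130,130]); D=lambda *p:Z(p,2.3,[150,90])
print('disp scene nozzle,plunger',onz(s,[S(270,217),S(417,153)],.017).round(4))
print('disp side ',onz(d,[D(230,221),D(377,229)],.017).round(4))
print('lips scene',onz(s,[S(616,316),S(632,350)],.168).round(4),'foot',onz(s,[S(510,500),S(655,467),S(473,400)],.01).round(4))
print('lips side',onz(d,[D(356,437),D(345,474)],.168).round(4),'foot',onz(d,[D(226,535),D(356,582),D(386,484)],.01).round(4))
print('by scene tweez',onz(s,[S(543,226),S(490,293)],.004).round(3),'dishes',onz(s,[S(420,308)],.028).round(3),'bottle',onz(s,[S(246,390)],.03).round(3),'beaker',onz(s,[S(158,95)],.01).round(3),'box',onz(s,[S(78,190),S(145,172),S(180,265),S(113,288)],.04).round(3))
print('by side tweez',onz(d,[D(438,338),D(347,370)],.004).round(3),'dishes',onz(d,[D(275,350)],.028).round(3),'bottle',onz(d,[D(116,335)],.03).round(3),'beaker',onz(d,[D(232,93)],.01).round(3))
E
```

```text
disp scene nozzle,plunger [[ 0.5994 -0.2043  0.017 ]
 [ 0.3961 -0.1971  0.017 ]]
disp side  [[ 0.5947 -0.2074  0.017 ]
 [ 0.3977 -0.1966  0.017 ]]
lips scene [[0.4634 0.1876 0.168 ]
 [0.4773 0.2231 0.168 ]] foot [[0.5903 0.2201 0.01  ]
 [0.4506 0.2687 0.01  ]
 [0.5516 0.114  0.01  ]]
lips side [[0.4586 0.1835 0.168 ]
 [0.4708 0.2215 0.168 ]] foot [[0.5856 0.2216 0.01  ]
 [0.4495 0.2685 0.01  ]
 [0.4108 0.1606 0.01  ]]
by scene tweez [[ 0.335 -0.031  0.004]
 [ 0.448  0.013  0.004]] dishes [[0.537 0.002 0.028]] bottle [[ 0.744 -0.009  0.03 ]] beaker [[ 0.609 -0.467  0.01 ]] box [[ 0.772 -0.341  0.04 ]
 [ 0.695 -0.325  0.04 ]
 [ 0.727 -0.179  0.04 ]
 [ 0.801 -0.19   0.04 ]]
by side tweez [[ 0.332 -0.034  0.004]
 [ 0.446  0.013  0.004]] dishes [[0.534 0.001 0.028]] bottle [[ 0.727 -0.015  0.03 ]] beaker [[ 0.6   -0.467  0.01 ]]
```

```bash
cat >> h.py <<'E'
def tool(o=None):
    o=o or robot.get_obs(); m=R.from_quat(o['tool_rot']).as_matrix(); return o,m
def go(target,yawy=None,o=None):
    """rows numbers from the measured pose to world target; yawy=desired tool y direction angle(rad)"""
    o,m=tool(o); d=m.T@(np.array(target)-o['position'])*1000
    t=0
    if yawy is not None:
        cur=np.arctan2(m[1,1],m[0,1]); t=(yawy-cur+np.pi/2)%np.pi-np.pi/2; t=-np.degrees(t)  # tool x is down
    print('shift mm',d.round(1),'turn deg',round(t,1)); return d,t
E
python3 - <<'E'
from h import *
o,m=tool();print(m.round(3),o['time'])
go([.42,.2,.3],np.radians(90-18.9)); go([.427,-.198,.2],np.radians(87.4))
E
```

```text
[[-0.     0.348  0.937]
 [-0.     0.937 -0.348]
 [-1.    -0.    -0.   ]] 1.35
shift mm [ -86.1 -291.2  324.1] turn deg -1.5
shift mm [  13.9 -661.8  469.3] turn deg -17.8
```

Request:
{"api": "move_arm", "payload": {
  "commands": [
    [-1,-60,-25,25,0],
    [-1,-86,-50,55,0],
    [-1,-86,-75,85,0],
    [-1,-86,-105,115,0],
    [-1,-86,-130,145,0],
    [-1,-86,-160,175,0],
    [-1,-86,-190,205,0],
    [-1,-86,-215,235,0]
  ]
}}

```text
time: 2.02
position: [0.3538, 0.3181, 0.3002]
tool_rot: [0.125, 0.696, -0.125, 0.696]
ft_force: [0.6, 0.8, -0.2]
grip_width: 0.0868
```

Request:
{"api": "move_arm", "payload": {
  "commands": [
    [-1,0,-25,30,0],
    [-1,0,-50,60,0],
    [-1,0,-76,89,0],
    [-1,0,-76,89,0],
    [-1,0,-76,89,0]
  ]
}}

```text
time: 2.43
position: [0.4118, 0.216, 0.3]
tool_rot: [0.127, 0.696, -0.127, 0.696]
ft_force: [-0.7, 0.8, 0.7]
grip_width: 0.087
```

```bash
python3 - <<'E'
from h import *
p=shot('wrist','w1');print(p['obs']['position'],p['obs']['time'],p['obs']['joint_velocities'].round(3))
for r in robot.regions_of(p,'stand'): print(r['p'],r['bbox'])
E
```

```text
[0.41176596 0.2160155  0.29996261] 2.4333 [ 0.061 -0.003  0.011  0.017  0.01   0.007]
0.59 [225.1, 171.0, 288.7, 281.6]
```

View pics/w1.png

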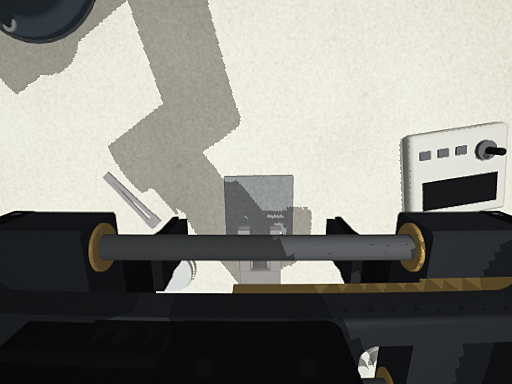

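```bash
python3 - <<'E'
from h import *
p=pickle.load(open('pics/w1.pkl','rb'));print(p['fx'],p['cy'])
o,m=tool(p['obs'])
for z in(.16,.017):
  X=onz(p,[[256,v] for v in(20,60,100,150,200)],z); print(z,((X-o['position'])@m).round(3))
E
```

```text
274.5048095046055 194.1282011011925
0.16 [[ 0.14   0.001 -0.172]
 [ 0.14   0.001 -0.133]
 [ 0.14   0.001 -0.093]
 [ 0.14   0.001 -0.039]
 [ 0.14   0.001  0.019]]
0.017 [[ 0.283  0.001 -0.221]
 [ 0.283  0.001 -0.164]
 [ 0.283  0.001 -0.105]
 [ 0.283  0.001 -0.027]
 [ 0.283  0.001  0.058]]
```

Request:
{"api": "move_arm", "payload": {
  "commands": [
    [-1,0,0,40,0],
    [-1,0,0,80,0],
    [-1,0,0,120,0],
    [-1,0,0,160,0],
    [-1,0,0,160,0],
    [-1,0,0,160,0],
    [-1,0,0,160,0]
  ]
}}

```text
time: 3.12
position: [0.5593, 0.1636, 0.2991]
tool_rot: [0.124, 0.697, -0.124, 0.695]
ft_force: [0.0, -0.2, -0.2]
grip_width: 0.0868
```

```bash
python3 - <<'E'
from h import *
p=shot('wrist','w2');print(p['obs']['position'],p['obs']['time'],p['obs']['joint_velocities'].round(3))
cv2.imwrite('pics/w2z.png',cv2.resize(p['image'][20:220,170:340,::-1],None,fx=3,fy=3,interpolation=2))
E
```

```text
[0.55928165 0.1636165  0.29913154] 3.1167 [ 0.009 -0.025  0.022 -0.001 -0.004 -0.002]
```

View pics/w2z.png

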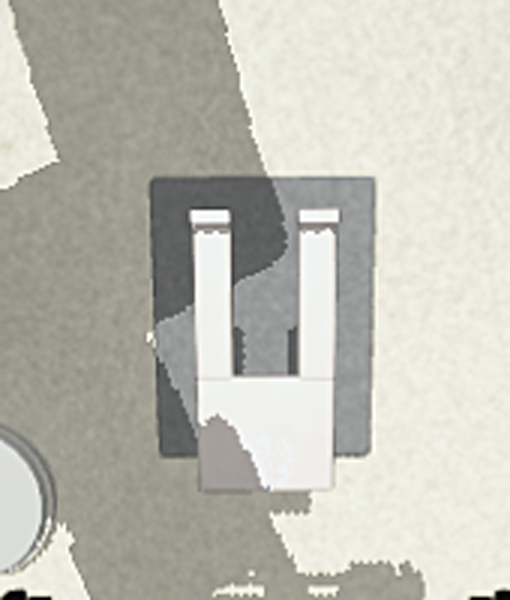

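```bash
cat > fit.py <<'E'
from h import *
from scipy.optimize import least_squares
p=pickle.load(open('pics/w2.pkl','rb'))
# image left = tool -y ; stand frame (mm)
M=[((190,210),(-28,-26,168)),((338,210),(-28,26,168)),((232,377),(30,-12,160)),((298,377),(30,12,160)),((196,378),(31,-26,160)),((334,378),(31,26,160)),
((149,178),(-65,-60,10)),((375,177),(-65,60,10)),((370,456),(85,60,10)),((160,456),(85,-60,10))]
uv=np.array([a for a,b in M],float)/3+[170,20]-[1/3,1/3]; X=np.array([b for a,b in M],float)/1000
def w(v): c,s=np.cos(v[2]),np.sin(v[2]); return np.c_[v[0]+c*X[:,0]-s*X[:,1],v[1]+s*X[:,0]+c*X[:,1],X[:,2]]
f=lambda v:(proj(p,w(v))-uv).ravel()
r=least_squares(f,[.49,.194,-.33]); print(r.x,np.degrees(r.x[2])); print(r.fun.reshape(-1,2).round(2))
E
python3 fit.py
```

```text
[ 0.49006697  0.19234432 -0.34679781] -19.87005077244662
[[-0.19  0.13]
 [ 0.28 -0.24]
 [ 0.25 -0.09]
 [-0.27 -0.24]
 [-0.24  0.58]
 [ 0.24  0.25]
 [-0.19 -0.55]
 [ 0.56 -0.78]
 [ 0.12  0.26]
 [-0.62  0.74]]
```

```bash
python3 - <<'E'
from h import *
go([.55,-.2,.3],np.radians(87.4)); print(robot.get_obs()['q'])
E
```

```text
shift mm [  -0.6 -344.3  117.5] turn deg -17.6
[ 9.28473711e-02  3.83579488e-01  1.43268433e+00  4.68288855e-04
  1.32730099e+00 -1.12475064e+00]
```

Request:
{"api": "move_arm", "payload": {
  "commands": [
    [-1,0,-39,13,-4],
    [-1,0,-78,26,-9],
    [-1,0,-117,40,-14],
    [-1,0,-156,53,-17.6],
    [-1,0,-195,66,-17.6],
    [-1,0,-234,80,-17.6],
    [-1,0,-273,93,-17.6],
    [-1,0,-312,106,-17.6]
  ]
}}

```text
time: 3.83
position: [0.5503, -0.1671, 0.3005]
tool_rot: [0.016, 0.707, -0.016, 0.707]
ft_force: [1.6, 0.3, -0.3]
grip_width: 0.0872
```

```bash
python3 - <<'E'
from h import *
go([.55,-.2,.3],np.radians(87.4)); o=robot.get_obs();print(o['q'],o['time'],o['position'])
E
```

```text
shift mm [  0.5 -32.9   1.3] turn deg -0.0
[-4.89225476e-01  3.70651034e-01  1.45062189e+00  4.12208442e-04
  1.32020298e+00 -2.01395952e+00] 3.8333 [ 0.55025678 -0.16706015  0.30047952]
```

Request:
{"api": "move_arm", "payload": {
  "commands": [
    [-1,20,-30,0,0],
    [-1,40,-30,0,0],
    [-1,50,-30,0,0],
    [-1,50,-30,0,0],
    [-1,50,-30,0,0]
  ]
}}

```text
time: 4.25
position: [0.5494, -0.1952, 0.2499]
tool_rot: [0.017, 0.707, -0.016, 0.706]
ft_force: [0.4, -0.0, 0.5]
grip_width: 0.0867
```

```bash
python3 - <<'E'
from h import *
p=shot('wrist','w3');print(p['obs']['position'],p['obs']['time'],p['obs']['joint_velocities'].round(3))
cv2.imwrite('pics/w3z.png',cv2.resize(p['image'][20:220,170:340,::-1],None,fx=3,fy=3,interpolation=2))
E
```

```text
[ 0.54943077 -0.19523503  0.24985042] 4.25 [ 0.005 -0.016 -0.037 -0.004 -0.001 -0.001]
```

View pics/w3z.png

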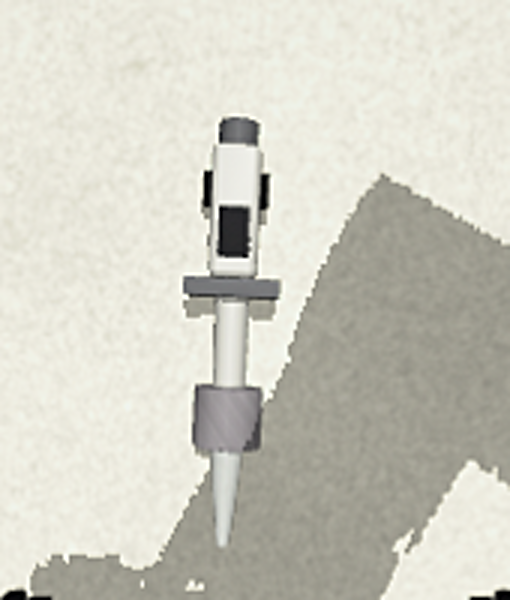

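```bash
cat > fitd.py <<'E'
from h import *
from scipy.optimize import least_squares
p=pickle.load(open('pics/w3.pkl','rb'))
M=[((205,188.5),(70,15,17)),((269,191),(70,-15,17)),((194,387),(-20,17,17)),((262,390),(-20,-17,17)),((195,450),(-50,17,17)),((260,451),(-50,-17,17)),((221.5,546),(-100,0,17)),((239,119),(100,0,22))]
uv=np.array([a for a,b in M],float)/3+[170,20]-[1/3,1/3]; X=np.array([b for a,b in M],float)/1000
def w(v,X=X): c,s=np.cos(v[2]),np.sin(v[2]); return np.c_[v[0]+c*X[:,0]-s*X[:,1],v[1]+s*X[:,0]+c*X[:,1],X[:,2]]
f=lambda v:(proj(p,w(v))-uv).ravel()
r=least_squares(f,[.49,-.2,3.1]); print(r.x,np.degrees(r.x[2])); print(r.fun.reshape(-1,2).round(2))
P=w(r.x,np.array([[.07,0,.017]]))[0]; print('pads',P,'yawy',np.degrees(r.x[2])-90)
go([P[0],P[1],.1],r.x[2]-np.pi/2)
E
python3 fitd.py
```

```text
[ 0.49607869 -0.20547755  3.04689155] 174.57402629082682
[[-0.26  0.61]
 [-0.01  0.85]
 [-0.03 -0.41]
 [ 0.58 -0.29]
 [-0.96 -1.03]
 [ 0.26 -0.28]
 [ 0.39 -0.05]
 [ 0.05  0.38]]
pads [ 0.42639235 -0.19885838  0.017     ] yawy 84.57402629082682
shift mm [ 150.6   -8.9 -123.6] turn deg 2.8
```

Request:
{"api": "move_arm", "payload": {
  "commands": [
    [-1,0,-3,-40,2.8],
    [-1,0,-6,-80,2.8],
    [-1,20,-9,-120,2.8],
    [-1,60,-9,-124,2.8],
    [-1,100,-9,-124,2.8],
    [-1,140,-9,-124,2.8],
    [-1,150,-9,-124,2.8],
    [-1,150,-9,-124,2.8]
  ]
}}

```text
time: 4.97
position: [0.4248, -0.1986, 0.0982]
tool_rot: [0.035, 0.708, -0.033, 0.705]
ft_force: [0.7, -0.4, 0.7]
grip_width: 0.087
```

Request:
{"api": "move_arm", "payload": {
  "commands": [
    [-1,0,0,0,0],
    [-1,0,0,0,0]
  ]
}}

```text
time: 5.13
position: [0.4274, -0.2009, 0.1015]
tool_rot: [0.033, 0.705, -0.035, 0.708]
ft_force: [1.2, 0.0, -0.0]
grip_width: 0.087
```

```bash
python3 - <<'E'
from h import *
go([.4258,-.1987,.029],np.radians(84.6)); o=robot.get_obs();print(o['q'],o['time'],o['position'])
p=shot('side','d4');cv2.imwrite('pics/d4z.png',cv2.resize(p['image'][120:250,210:370,::-1],None,fx=4,fy=4,interpolation=2))
E
```

```text
shift mm [72.5  2.2 -2. ] turn deg -0.1
[-6.76661606e-01  5.12085247e-01  1.91755734e+00  5.06032785e-06
  7.07663650e-01 -2.15147520e+00] 5.1333 [ 0.4273619  -0.20086804  0.10152026]
```

View pics/d4z.png

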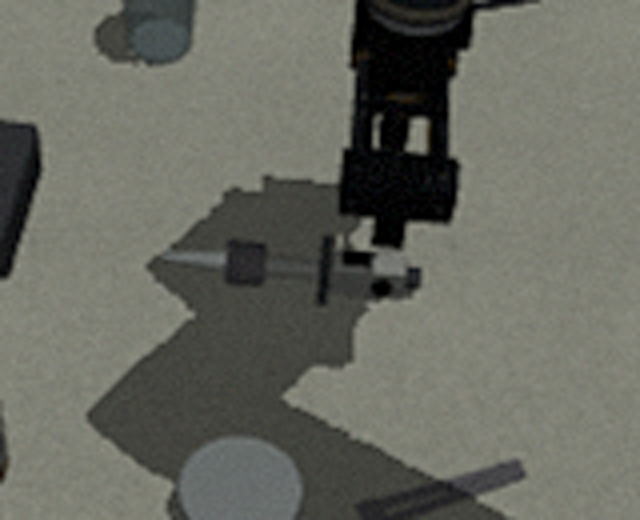

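Request:
{"api": "move_arm", "payload": {
  "commands": [
    [-1,35,1,-1,0],
    [-1,60,1,-1,0],
    [-1,72,1,-1,0],
    [-1,72,1,-1,0],
    [-1,72,1,-1,0]
  ]
}}

```text
time: 5.6
position: [0.4255, -0.1997, 0.0287]
tool_rot: [0.034, 0.706, -0.035, 0.707]
ft_force: [-0.7, 0.7, 0.2]
grip_width: 0.0868
```

```bash
python3 - <<'E'
from h import *
import time
for i in range(3): o=robot.get_obs();print(o['position'],o['ft_force'])
p=shot('wrist','w5');o=p['obs']
cv2.imwrite('pics/w5z.png',cv2.resize(p['image'][:,:,::-1],None,fx=1.5,fy=1.5))
E
```

```text
[ 0.42554105 -0.1997315   0.02868925] [-0.68263037  0.74108548  0.17553578]
[ 0.42554105 -0.1997315   0.02868925] [-0.68263037  0.74108548  0.17553578]
[ 0.42554105 -0.1997315   0.02868925] [-0.68263037  0.74108548  0.17553578]
```

View pics/w5z.png

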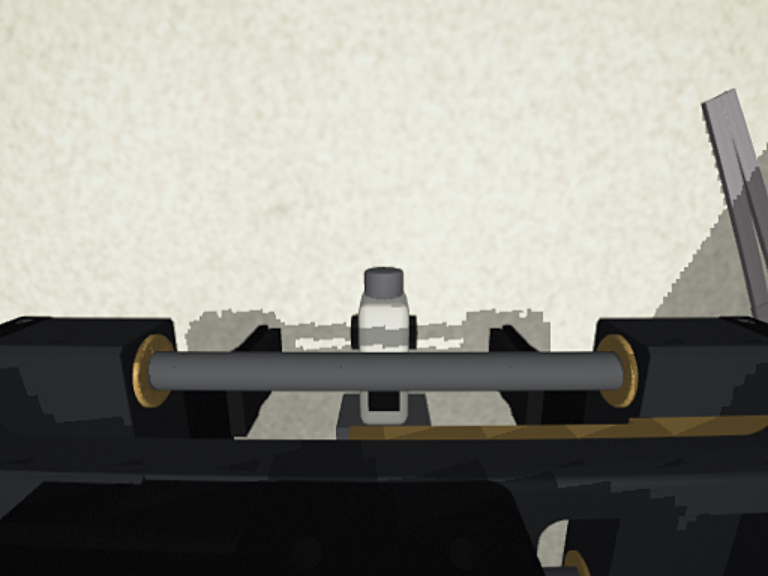

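```bash
python3 - <<'E'
from h import *
p=pickle.load(open('pics/w5.pkl','rb'));o,m=tool(p['obs'])
print((proj(p,[[.4264,-.1989,.017],[.4255,-.1997,.025],[.4255,-.1997,.009]])*1.5).round(1))
X=onz(p,[[256,268/1.5]],.022);print(X, m[:,2])
# pad left edge extents
P=np.array([.4255,-.1997,.017])
for dz in (-8,0,8):
  print(dz,(proj(p,[P+m[:,2]*dz/1000+m[:,1]*-.015])*1.5).round(1))
E
```

```text
[[383.5 333.1]
 [381.5 337.5]
 [381.8 326. ]]
[[ 0.39449406 -0.19552794  0.022     ]] [ 0.99528213 -0.09701192  0.00147018]
-8 [[349.3 315.2]]
0 [[349.7 331.5]]
8 [[350.1 347.4]]
```

Request:
{"api": "move_arm", "payload": {
  "commands": [
    [1,0,0,0,0],
    [1,0,0,0,0],
    [1,0,0,0,0],
    [1,0,0,0,0],
    [1,0,0,0,0],
    [1,0,0,0,0],
    [1,0,0,0,0],
    [1,0,0,0,0]
  ],
  "newtons": 55
}}

```text
time: 6.32
position: [0.4247, -0.1993, 0.0278]
tool_rot: [0.034, 0.706, -0.034, 0.706]
ft_force: [-0.8, 0.2, 0.1]
grip_width: 0.0416
```

Request:
{"api": "move_arm", "payload": {
  "commands": [
    [1,-10,0,0,0],
    [1,-25,0,0,0],
    [1,-45,0,0,0],
    [1,-65,0,0,0],
    [1,-85,0,0,0],
    [1,-105,0,0,0],
    [1,-125,0,0,0],
    [1,-145,0,0,0]
  ]
}}

```text
time: 6.98
position: [0.4243, -0.199, 0.1744]
tool_rot: [0.034, 0.706, -0.034, 0.706]
ft_force: [0.8, 0.4, -0.6]
grip_width: 0.0008
```

Request:
{"api": "move_arm", "payload": {
  "commands": [
    [1,-20,0,0,0],
    [1,-40,0,0,0],
    [1,-60,0,0,0],
    [1,-80,0,0,0],
    [1,-95,0,0,0],
    [1,-100,0,0,0],
    [1,-100,0,0,0],
    [1,-100,0,0,0]
  ]
}}

```text
time: 7.65
position: [0.4242, -0.1989, 0.2726]
tool_rot: [0.035, 0.706, -0.034, 0.706]
ft_force: [-0.2, 1.5, -1.3]
grip_width: 0.0005
```

```bash
python3 - <<'E'
from h import *
p=shot('side','d6');s=shot('scene','s6');print(p['obs']['position'],p['obs']['ft_force'],p['obs']['moment'])
a=cv2.resize(p['image'][90:240,200:350,::-1],None,fx=2.6,fy=2.6,interpolation=2);b=cv2.resize(s['image'][100:250,180:330,::-1],None,fx=2.6,fy=2.6,interpolation=2)
cv2.imwrite('pics/c6.png',np.hstack([a,b]))
E
```

```text
[ 0.42420282 -0.19886597  0.27258809] [-0.15171326  1.51612129 -1.32510939] [ 0.06348477  0.07443457 -0.03033015]
```

View pics/c6.png

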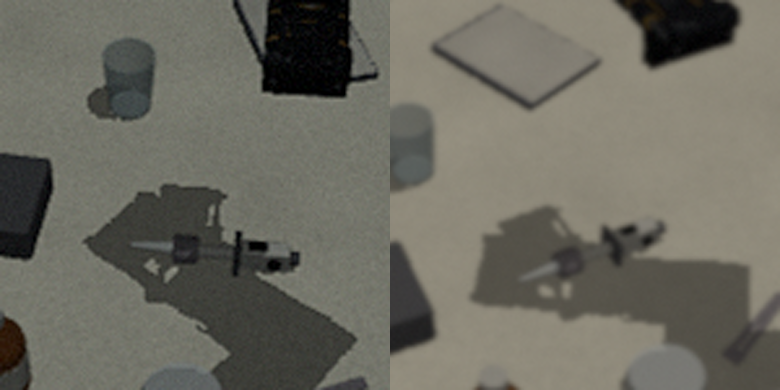

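Request:
{"api": "move_arm", "payload": {
  "commands": [
    [-1,10,0,40,0],
    [-1,20,0,80,0],
    [-1,22,0,110,0],
    [-1,22,0,123,0],
    [-1,22,0,123,0],
    [-1,22,0,123,0],
    [-1,22,0,123,0]
  ]
}}

```text
time: 8.33
position: [0.5456, -0.2106, 0.2497]
tool_rot: [0.035, 0.707, -0.034, 0.705]
ft_force: [0.2, -0.1, 0.6]
grip_width: 0.0387
```

```bash
python3 - <<'E'
from h import *
p=shot('wrist','w7');print(p['obs']['position'],p['obs']['time'],p['obs']['joint_velocities'].round(3),p['obs']['grip_width'])
cv2.imwrite('pics/w7z.png',cv2.resize(p['image'][20:220,170:340,::-1],None,fx=3,fy=3,interpolation=2))
E
```

```text
[ 0.54555301 -0.21060485  0.24970615] 8.3333 [-0.008 -0.019  0.006  0.    -0.003  0.001] 0.03869642845630186
```

View pics/w7z.png

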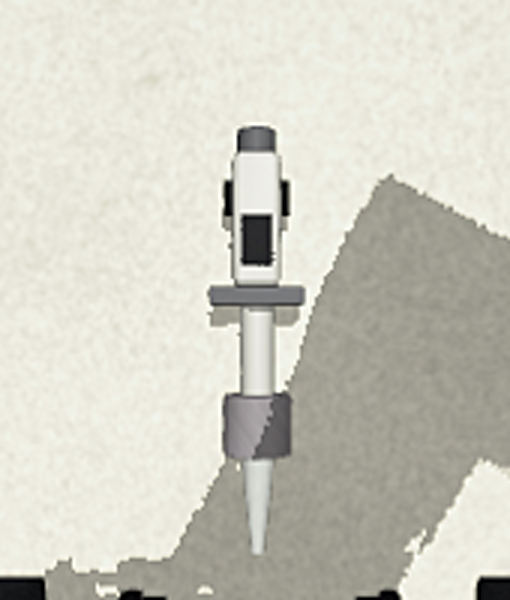

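```bash
sed -e "s/w3.pkl/w7.pkl/" -e "s/^M=.*/M=[((225,198),(70,15,17)),((289,198),(70,-15,17)),((224,395),(-20,17,17)),((291,395),(-20,-17,17)),((225,457),(-50,17,17)),((290,457),(-50,-17,17)),((258,554),(-100,0,17)),((257,128),(100,0,22))]/" fitd.py > fitd2.py; python3 fitd2.py
```

```text
[ 0.49598671 -0.20544056  3.04534917] 174.48565449556924
[[-0.09  0.6 ]
 [ 0.14  0.57]
 [-0.47 -0.06]
 [ 0.45 -0.1 ]
 [-0.57 -0.41]
 [ 0.64 -0.45]
 [-0.06 -0.39]
 [-0.04  0.08]]
pads [ 0.42631066 -0.19871391  0.017     ] yawy 84.48565449556924
shift mm [ 150.5    0.2 -119.4] turn deg -0.1
```

Request:
{"api": "move_arm", "payload": {
  "commands": [
    [-1,0,0,-40,0],
    [-1,0,0,-80,0],
    [-1,30,0,-120,0],
    [-1,70,0,-120,0],
    [-1,110,0,-120,0],
    [-1,150,0,-120,0],
    [-1,150,0,-120,0],
    [-1,150,0,-120,0]
  ]
}}

```text
time: 9.05
position: [0.4255, -0.1983, 0.0995]
tool_rot: [0.036, 0.708, -0.033, 0.704]
ft_force: [1.9, 0.5, 0.1]
grip_width: 0.0859
```

Request:
{"api": "move_arm", "payload": {
  "commands": [
    [-1,35,0,0,0],
    [-1,60,0,0,0],
    [-1,71,0,0,0],
    [-1,71,0,0,0],
    [-1,71,0,0,0],
    [-1,71,0,0,0]
  ]
}}

```text
time: 9.55
position: [0.4294, -0.2009, 0.0325]
tool_rot: [0.033, 0.705, -0.036, 0.708]
ft_force: [-0.6, 0.6, -0.1]
grip_width: 0.0871
```

Request:
{"api": "move_arm", "payload": {
  "commands": [
    [-1,0,0,0,0],
    [-1,0,0,0,0]
  ]
}}

```text
time: 9.72
position: [0.4287, -0.2003, 0.0315]
tool_rot: [0.034, 0.705, -0.035, 0.707]
ft_force: [0.2, -0.6, -0.7]
grip_width: 0.0871
```

```bash
python3 - <<'E'
from h import *
p=shot('wrist','w8');print(p['obs']['position']);print((proj(p,[[.4260,-.1987,.017]])*1.5).round(1))
o,m=tool(p['obs']);print(((np.array([.426,-.1987,.017])-o['position'])@m).round(4))
cv2.imwrite('pics/w8z.png',cv2.resize(p['image'][:,:,::-1],None,fx=1.5,fy=1.5))
E
```

```text
[ 0.42869012 -0.20029736  0.0315267 ]
[[384.4 323.9]]
[ 0.0145  0.0014 -0.0029]
```

View pics/w8z.png

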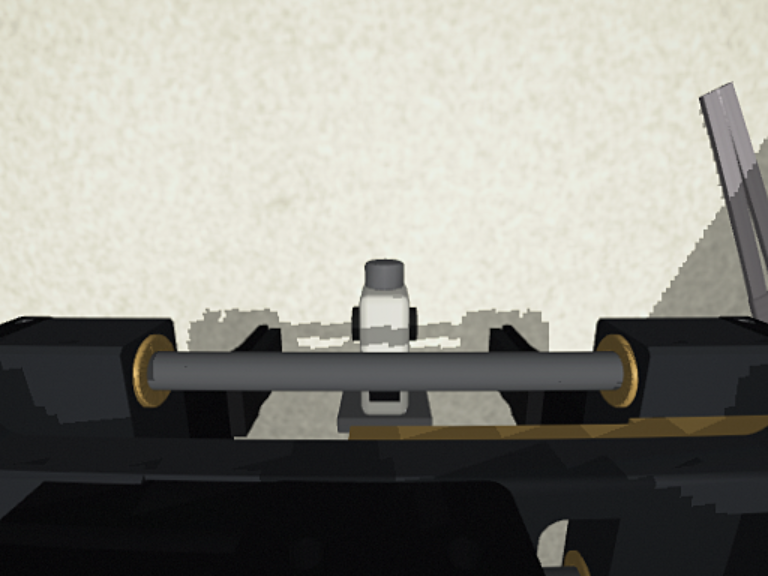

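Request:
{"api": "move_arm", "payload": {
  "commands": [
    [-1,3,0,-3,0],
    [-1,3,0,-3,0],
    [-1,3,0,-3,0]
  ]
}}

```text
time: 10.02
position: [0.4243, -0.199, 0.0267]
tool_rot: [0.035, 0.707, -0.034, 0.706]
ft_force: [0.7, -0.1, 1.2]
grip_width: 0.0871
```

```bash
python3 - <<'E'
from h import *
p=shot('wrist','w9');print(p['obs']['position'])
o,m=tool(p['obs']);print(((np.array([.426,-.1987,.017])-o['position'])@m).round(4))
E
```

```text
[ 0.42426321 -0.19902133  0.02670531]
[0.0097 0.0005 0.0017]
```

Request:
{"api": "move_arm", "payload": {
  "commands": [
    [1,-1,0,1,0],
    [1,-1,0,1,0],
    [1,-1,0,1,0],
    [1,-1,0,1,0],
    [1,-1,0,1,0],
    [1,-1,0,1,0],
    [1,-1,0,1,0],
    [1,-1,0,1,0]
  ],
  "newtons": 55
}}

```text
time: 10.73
position: [0.4257, -0.1993, 0.0278]
tool_rot: [0.034, 0.706, -0.034, 0.706]
ft_force: [0.7, 0.4, 0.7]
grip_width: 0.0413
```

Request:
{"api": "move_arm", "payload": {
  "commands": [
    [1,0,0,0,0],
    [1,0,0,0,0],
    [1,0,0,0,0],
    [1,0,0,0,0],
    [1,0,0,0,0],
    [1,0,0,0,0]
  ]
}}

```text
time: 11.23
position: [0.4257, -0.1994, 0.0278]
tool_rot: [0.034, 0.706, -0.034, 0.706]
ft_force: [-0.3, 0.0, -0.2]
grip_width: 0.0033
```

```bash
python3 - <<'E'
from h import *
p=shot('wrist','w10');print(p['obs']['position'],p['obs']['grip_width'])
cv2.imwrite('pics/w10z.png',cv2.resize(p['image'][:,:,::-1],None,fx=1.5,fy=1.5))
p=shot('scene','s10')
cv2.imwrite('pics/s10z.png',cv2.resize(p['image'][100:250,180:340,::-1],None,fx=4,fy=4,interpolation=2))
E
```

```text
[ 0.42570192 -0.19936901  0.02781784] 0.003277850017112715
```

View pics/w10z.png

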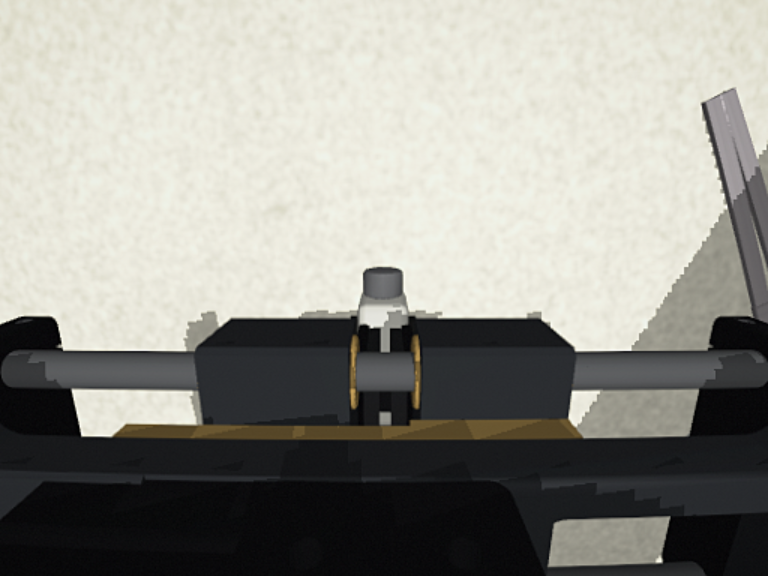

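View pics/s10z.png

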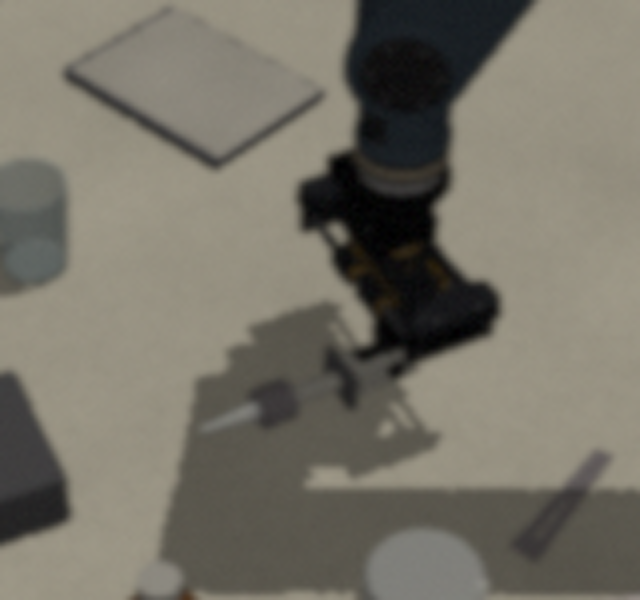

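```bash
python3 - <<'E'
from h import *
p=pickle.load(open('pics/w8.pkl','rb'));o,m=tool(p['obs'])
for x in (-40,-20,0,25):
  for z in (-9.5,9.5):
    for y in (-43.5,):
      print(x,z,y,(proj(p,[o['position']+m@(np.array([x,y,z])/1000)])*1.5).round(1))
p=pickle.load(open('pics/w10.pkl','rb'));o,m=tool(p['obs'])
for x in (-40,-20,0,25):
  for z in (-9.5,9.5):
      print(x,z,(proj(p,[o['position']+m@(np.array([x,-2,z])/1000)])*1.5).round(1))
i=p['image'][200:290,225:290,::-1];cv2.imwrite('pics/w10y.png',cv2.resize(i,None,fx=8,fy=6,interpolation=cv2.INTER_NEAREST))
i=pickle.load(open('pics/w8.pkl','rb'))['image'][200:290,140:370,::-1];cv2.imwrite('pics/w8y.png',cv2.resize(i,None,fx=3.4,fy=3.4,interpolation=cv2.INTER_NEAREST))
E
```

```text
-40 -9.5 -43.5 [[253.9 355.9]]
-40 9.5 -43.5 [[258.3 405.5]]
-20 -9.5 -43.5 [[269.6 335.8]]
-20 9.5 -43.5 [[272.9 380.3]]
0 -9.5 -43.5 [[281.9 320. ]]
0 9.5 -43.5 [[284.6 360.3]]
25 -9.5 -43.5 [[294.1 304.4]]
25 9.5 -43.5 [[296.1 340.4]]
-40 -9.5 [[374.5 356.2]]
-40 9.5 [[374.9 406. ]]
-20 -9.5 [[375.7 335.9]]
-20 9.5 [[376.  380.6]]
0 -9.5 [[376.7 320. ]]
0 9.5 [[376.9 360.4]]
25 -9.5 [[377.7 304.4]]
25 9.5 [[377.8 340.5]]
```

View pics/w10y.png

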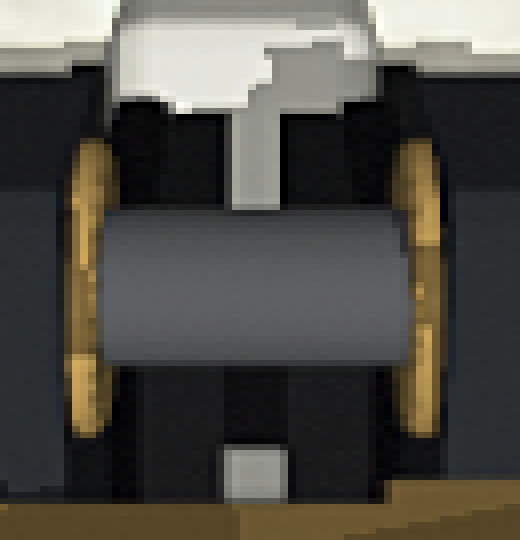

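View pics/w8y.png

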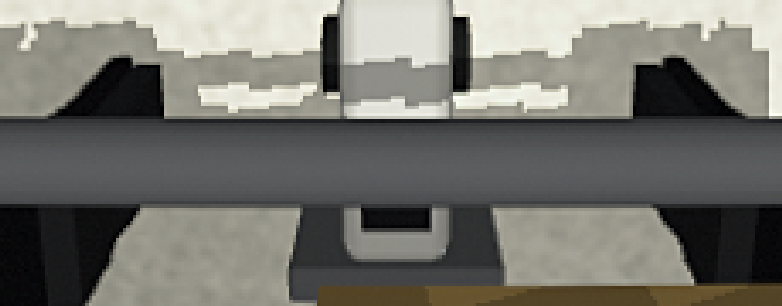

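Request:
{"api": "move_arm", "payload": {
  "commands": [
    [-1,0,0,0,0],
    [-1,0,0,0,0],
    [-1,0,0,0,0],
    [-1,0,0,0,0],
    [-1,0,0,0,0],
    [-1,0,0,0,0],
    [-1,0,0,0,0],
    [-1,0,0,0,0]
  ]
}}

```text
time: 12.0
position: [0.4257, -0.1994, 0.0278]
tool_rot: [0.034, 0.706, -0.034, 0.706]
ft_force: [0.2, 0.4, 0.9]
grip_width: 0.0472
```

Request:
{"api": "move_arm", "payload": {
  "commands": [
    [-1,2,0,0,0],
    [-1,3,0,0,0],
    [-1,3,0,0,0]
  ]
}}

```text
time: 12.25
position: [0.4255, -0.1993, 0.0245]
tool_rot: [0.035, 0.706, -0.034, 0.706]
ft_force: [-0.6, 0.2, 0.7]
grip_width: 0.0671
```

```bash
python3 - <<'E'
from h import *
p=shot('side','d11');print(p['obs']['position'],p['obs']['grip_width'],p['obs']['ft_force'],p['obs']['time'])
cv2.imwrite('pics/d11z.png',cv2.resize(p['image'][130:230,230:340,::-1],None,fx=5,fy=5,interpolation=2))
E
```

```text
[ 0.42554334 -0.19925199  0.02454878] 0.06708260762100883 [-0.56795231  0.1986086   0.66997755] 12.25
```

View pics/d11z.png

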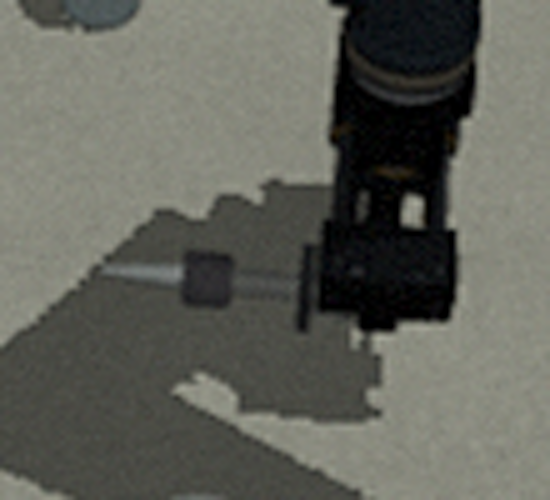

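```bash
python3 - <<'E'
from h import *
p=pickle.load(open('pics/d11.pkl','rb'));o,m=tool(p['obs'])
for x in(-40,-20,-10,0,25):
  print(x,[((proj(p,[o['position']+m@(np.array([x,y,z])/1000)])[0]-[230,130])*5).round(0) for y,z in((34,-9.5),(34,9.5),(48,-9.5),(48,9.5))])
E
```

```text
-40 [array([394., 289.]), array([362., 286.]), array([394., 307.]), array([361., 304.])]
-20 [array([391., 310.]), array([359., 307.]), array([390., 328.]), array([358., 326.])]
-10 [array([390., 321.]), array([358., 318.]), array([389., 339.]), array([357., 336.])]
0 [array([388., 331.]), array([357., 328.]), array([387., 349.]), array([356., 346.])]
25 [array([385., 356.]), array([353., 353.]), array([384., 374.]), array([352., 371.])]
```

Request:
{"api": "move_arm", "payload": {
  "commands": [
    [-1,8,0,0,0],
    [-1,14,0,0,0],
    [-1,14,0,0,0],
    [-1,14,0,0,0]
  ]
}}

```text
time: 12.63
position: [0.4252, -0.199, 0.0101]
tool_rot: [0.035, 0.707, -0.034, 0.706]
ft_force: [-0.2, 0.3, -1.0]
grip_width: 0.0864
```

Request:
{"api": "move_arm", "payload": {
  "commands": [
    [-1,4,0,0,0],
    [-1,8,0,0,0],
    [-1,8,0,0,0],
    [-1,8,0,0,0]
  ]
}}

```text
time: 12.97
position: [0.4255, -0.1992, 0.0026]
tool_rot: [0.035, 0.706, -0.034, 0.706]
ft_force: [-0.6, 0.4, -1.1]
grip_width: 0.0867
```

```bash
python3 - <<'E'
from h import *
p=shot('wrist','w12');print(p['obs']['position'],p['obs']['grip_width'],p['obs']['ft_force'],p['obs']['time'])
o,m=tool(p['obs']);print(((np.array([.426,-.1987,.017])-o['position'])@m).round(4))
i=p['image'][150:290,140:370,::-1];cv2.imwrite('pics/w12y.png',cv2.resize(i,None,fx=3.4,fy=3.4,interpolation=cv2.INTER_NEAREST))
E
```

```text
[ 0.42553986 -0.19924106  0.00255107] 0.08672811601475025 [-0.55707101  0.38803834 -1.06311631] 12.9667
[-0.0144  0.0006  0.0004]
```

View pics/w12y.png

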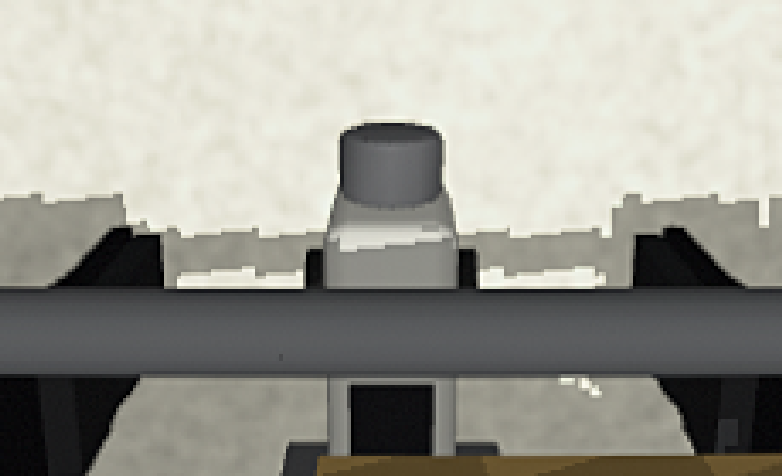

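Request:
{"api": "move_arm", "payload": {
  "commands": [
    [-1,3,0,0,0],
    [-1,6,0,0,0],
    [-1,6,0,0,0]
  ]
}}

```text
time: 13.27
position: [0.4255, -0.1992, -0.0036]
tool_rot: [0.035, 0.706, -0.034, 0.706]
ft_force: [-0.5, 1.1, -0.0]
grip_width: 0.0873
```

Request:
{"api": "move_arm", "payload": {
  "commands": [
    [1,0,0,0,0],
    [1,0,0,0,0],
    [1,0,0,0,0],
    [1,0,0,0,0],
    [1,0,0,0,0],
    [1,0,0,0,0],
    [1,0,0,0,0],
    [1,0,0,0,0]
  ],
  "newtons": 50
}}

```text
time: 13.93
position: [0.4257, -0.1994, -0.0031]
tool_rot: [0.034, 0.706, -0.034, 0.706]
ft_force: [0.4, -0.7, 0.4]
grip_width: 0.0417
```

Request:
{"api": "move_arm", "payload": {
  "commands": [
    [1,0,0,0,0],
    [1,0,0,0,0],
    [1,0,0,0,0],
    [1,0,0,0,0],
    [1,0,0,0,0],
    [1,0,0,0,0]
  ]
}}

```text
time: 14.43
position: [0.4257, -0.1994, -0.0032]
tool_rot: [0.034, 0.706, -0.034, 0.706]
ft_force: [0.0, 0.2, -0.2]
grip_width: 0.0297
```

Request:
{"api": "move_arm", "payload": {
  "commands": [
    [1,-5,0,0,0],
    [1,-12,0,0,0],
    [1,-22,0,0,0],
    [1,-35,0,0,0],
    [1,-50,0,0,0],
    [1,-65,0,0,0],
    [1,-80,0,0,0],
    [1,-90,0,0,0]
  ]
}}

```text
time: 15.1
position: [0.4258, -0.1993, 0.0889]
tool_rot: [0.034, 0.706, -0.035, 0.707]
ft_force: [0.0, -0.5, -2.0]
grip_width: 0.0293
```

```bash
python3 - <<'E'
from h import *
p=shot('side','d13');s=shot('scene','s13');o=p['obs'];print(o['position'],o['grip_width'],o['ft_force'],o['moment'],o['time'])
a=cv2.resize(p['image'][90:240,200:350,::-1],None,fx=2.6,fy=2.6,interpolation=2);b=cv2.resize(s['image'][100:250,180:330,::-1],None,fx=2.6,fy=2.6,interpolation=2)
cv2.imwrite('pics/c13.png',np.hstack([a,b]))
E
```

```text
[ 0.42579185 -0.19934077  0.08885333] 0.029257315713686786 [ 0.01127451 -0.52178338 -2.0253545 ] [0.07574029 0.19341178 0.02165781] 15.1
```

View pics/c13.png

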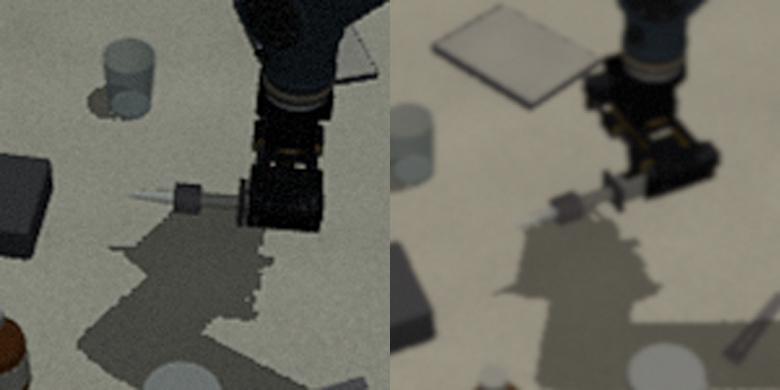

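Request:
{"api": "move_arm", "payload": {
  "commands": [
    [1,-15,0,0,0],
    [1,-35,0,0,0],
    [1,-60,0,0,0],
    [1,-85,0,0,0],
    [1,-110,0,0,0],
    [1,-130,0,0,0],
    [1,-145,0,0,0],
    [1,-150,0,0,0]
  ]
}}

```text
time: 15.87
position: [0.4262, -0.1997, 0.2387]
tool_rot: [0.034, 0.705, -0.035, 0.707]
ft_force: [-0.3, 0.0, -2.8]
grip_width: 0.0293
```

Request:
{"api": "move_arm", "payload": {
  "commands": [
    [1,0,0,0,0],
    [1,0,0,0,0],
    [1,0,0,0,0]
  ]
}}

```text
time: 16.12
position: [0.4247, -0.1986, 0.2354]
tool_rot: [0.035, 0.707, -0.034, 0.705]
ft_force: [0.2, -1.5, -2.6]
grip_width: 0.0294
```

```bash
cat > look.py <<'E'
import sys
from h import *
n=sys.argv[1]
p=shot('side','d'+n);s=shot('scene','s'+n);o=p['obs'];print(o['position'],o['grip_width'],o['ft_force'],o['moment'],o['time'])
a=cv2.resize(p['image'][90:240,200:350,::-1],None,fx=2.6,fy=2.6,interpolation=2);b=cv2.resize(s['image'][100:250,180:330,::-1],None,fx=2.6,fy=2.6,interpolation=2)
cv2.imwrite(f'pics/c{n}.png',np.hstack([a,b]))
E
python3 look.py 14
```

```text
[ 0.42467655 -0.19859307  0.23541343] 0.029419051792690463 [ 0.18624677 -1.45973816 -2.58442257] [0.05466387 0.19862171 0.03558287] 16.1167
```

View pics/c14.png

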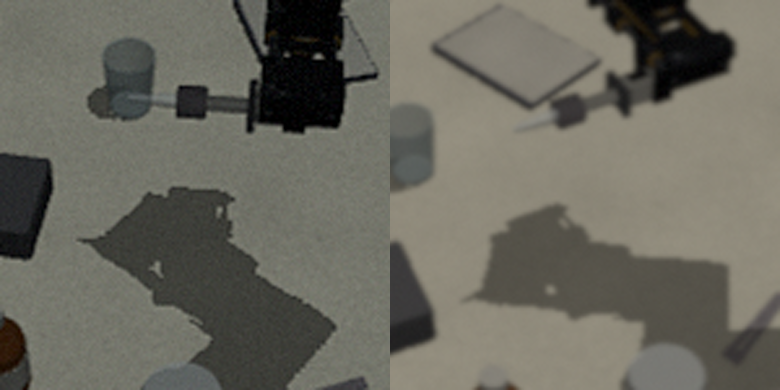

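Request:
{"api": "move_arm", "payload": {
  "commands": [
    [1,0,0,0,0],
    [1,0,0,0,0],
    [1,0,0,0,0],
    [1,0,0,0,0]
  ],
  "newtons": 32
}}

```text
time: 16.55
position: [0.4257, -0.1993, 0.2366]
tool_rot: [0.035, 0.706, -0.034, 0.706]
ft_force: [-0.3, 0.3, -3.1]
grip_width: 0.0295
```

Request:
{"api": "move_arm", "payload": {
  "commands": [
    [1,0,0,0,0],
    [1,0,0,0,0],
    [1,0,0,0,0],
    [1,0,0,0,0]
  ],
  "newtons": 26
}}

```text
time: 16.88
position: [0.4257, -0.1994, 0.2369]
tool_rot: [0.034, 0.706, -0.035, 0.706]
ft_force: [-0.2, -0.5, -2.5]
grip_width: 0.0296
```

Request:
{"api": "move_arm", "payload": {
  "commands": [
    [1,0,0,0,0],
    [1,0,0,0,0],
    [1,0,0,0,0],
    [1,0,0,0,0]
  ],
  "newtons": 21
}}

```text
time: 17.22
position: [0.4257, -0.1994, 0.2368]
tool_rot: [0.034, 0.706, -0.034, 0.706]
ft_force: [-0.2, -0.4, -2.6]
grip_width: 0.0298
```

Request:
{"api": "move_arm", "payload": {
  "commands": [
    [1,0,0,0,0],
    [1,0,0,0,0],
    [1,0,0,0,0],
    [1,0,0,0,0],
    [1,0,0,0,0]
  ],
  "newtons": 17
}}

```text
time: 17.63
position: [0.4257, -0.1994, 0.2368]
tool_rot: [0.034, 0.706, -0.034, 0.706]
ft_force: [0.6, -0.5, -2.9]
grip_width: 0.0298
```

```bash
python3 look.py 15
```

```text
[ 0.42573219 -0.19936087  0.2367862 ] 0.029812548601214375 [ 0.63654984 -0.53800566 -2.9249848 ] [-0.00632279  0.10954333 -0.01796055] 17.6333
```

View pics/c15.png

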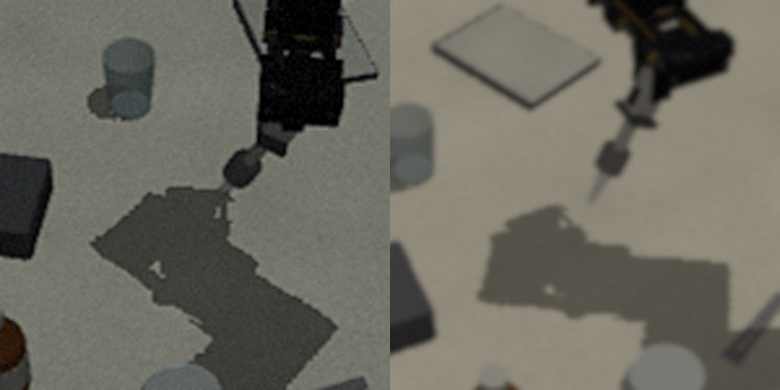

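Swinging under control, about 50° down. I'll keep easing the grip.

Request:
{"api": "move_arm", "payload": {
  "commands": [
    [1,0,0,0,0],
    [1,0,0,0,0],
    [1,0,0,0,0],
    [1,0,0,0,0]
  ],
  "newtons": 13
}}

```text
time: 18.07
position: [0.4257, -0.1994, 0.2368]
tool_rot: [0.034, 0.706, -0.034, 0.706]
ft_force: [0.1, -0.6, -1.2]
grip_width: 0.0296
```

Request:
{"api": "move_arm", "payload": {
  "commands": [
    [1,0,0,0,0],
    [1,0,0,0,0],
    [1,0,0,0,0],
    [1,0,0,0,0]
  ],
  "newtons": 10
}}

```text
time: 18.4
position: [0.4257, -0.1994, 0.2368]
tool_rot: [0.034, 0.706, -0.034, 0.706]
ft_force: [-0.1, -0.2, -2.4]
grip_width: 0.03
```

Request:
{"api": "move_arm", "payload": {
  "commands": [
    [1,0,0,0,0],
    [1,0,0,0,0],
    [1,0,0,0,0],
    [1,0,0,0,0]
  ],
  "newtons": 7
}}

```text
time: 18.73
position: [0.4255, -0.1993, 0.2368]
tool_rot: [0.035, 0.706, -0.034, 0.706]
ft_force: [0.0, 0.4, -2.6]
grip_width: 0.0299
```

Request:
{"api": "move_arm", "payload": {
  "commands": [
    [1,0,0,0,0],
    [1,0,0,0,0],
    [1,0,0,0,0],
    [1,0,0,0,0],
    [1,0,0,0,0]
  ],
  "newtons": 5
}}

```text
time: 19.15
position: [0.4257, -0.1994, 0.2368]
tool_rot: [0.034, 0.706, -0.034, 0.706]
ft_force: [-0.5, -0.6, -2.0]
grip_width: 0.0301
```

Request:
{"api": "move_arm", "payload": {
  "commands": [
    [1,0,0,0,0],
    [1,0,0,0,0],
    [1,0,0,0,0],
    [1,0,0,0,0],
    [1,0,0,0,0],
    [1,0,0,0,0]
  ],
  "newtons": 4
}}

```text
time: 19.65
position: [0.4257, -0.1994, 0.2368]
tool_rot: [0.034, 0.706, -0.034, 0.706]
ft_force: [-0.4, 0.1, -1.8]
grip_width: 0.0301
```

```bash
python3 look.py 16
```

```text
[ 0.42570121 -0.19939201  0.23682141] 0.030056075997430026 [-0.43712288  0.09519886 -1.78884207] [ 0.01988375  0.06366874 -0.00303068] 19.65
```

View pics/c16.png

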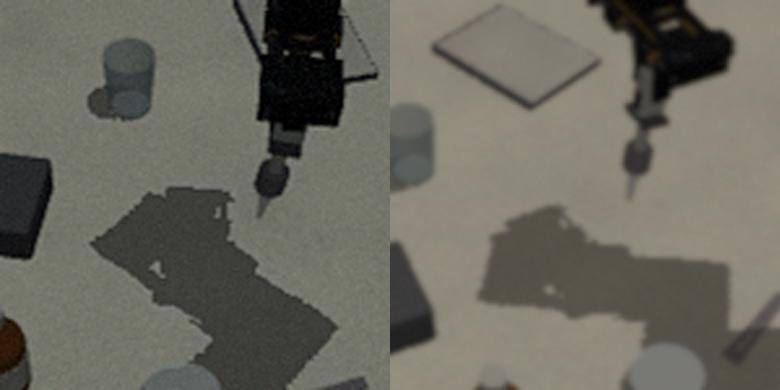

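```bash
cat >> h.py <<'E'
def tri(ps,uvs):
    A=np.zeros((3,3));b=np.zeros(3)
    for p,uv in zip(ps,uvs):
        c,d=ray(p,[uv]);d=d[0]/np.linalg.norm(d[0]);Q=np.eye(3)-np.outer(d,d);A+=Q;b+=Q@c
    return np.linalg.solve(A,b)
E
python3 - <<'E'
from h import *
s=pickle.load(open('pics/s16.pkl','rb'));d=pickle.load(open('pics/d16.pkl','rb'))
D=lambda x,y:(x/2.6+200,y/2.6+90);S=lambda x,y:((x-390)/2.6+180,y/2.6+100)
n=tri([d,s],[D(262,216),S(630,198)]);f=tri([d,s],[D(271,178),S(637,158)]);c=tri([d,s],[D(286,150),S(648,119)])
print(n,f,c);
for a,b in((f,n),(c,n)): v=a-b;print(np.linalg.norm(v),np.degrees(np.arctan2(np.hypot(v[0],v[1]),v[2])),v)
E
```

```text
[ 0.44288048 -0.20409015  0.08362188] [ 0.43836747 -0.20092005  0.14889614] [ 0.4269647  -0.19720077  0.2006772 ]
0.06550683700044087 4.829551960073065 [-0.00451301  0.0031701   0.06527426]
0.11833310162219449 8.427619583726939 [-0.01591578  0.00688938  0.11705532]
```

Request:
{"api": "move_arm", "payload": {
  "commands": [
    [1,0,0,0,0],
    [1,0,0,0,0],
    [1,0,0,0,0],
    [1,0,0,0,0]
  ],
  "newtons": 45
}}

```text
time: 20.08
position: [0.4257, -0.1994, 0.2368]
tool_rot: [0.034, 0.706, -0.034, 0.706]
ft_force: [0.2, -0.6, -2.9]
grip_width: 0.0291
```

```bash
python3 - <<'E'
from h import *
go([.405,.222,.2368],np.radians(70.1)); o=robot.get_obs();print(o['q'])
E
```

```text
shift mm [  0.  417.4 -61.6] turn deg 14.3
[-6.76387506e-01  2.87717987e-01  1.78001342e+00 -4.03713906e-05
  1.07382070e+00 -2.14968590e+00]
```

Request:
{"api": "move_arm", "payload": {
  "commands": [
    [1,0,10,-1,0],
    [1,0,30,-4,1],
    [1,0,55,-8,2],
    [1,0,83,-12,4],
    [1,0,113,-16,6],
    [1,0,143,-21,8],
    [1,0,173,-25,10],
    [1,0,203,-30,12]
  ]
}}

```text
time: 20.75
position: [0.415, 0.0076, 0.2369]
tool_rot: [0.109, 0.699, -0.109, 0.699]
ft_force: [0.8, 0.4, -3.2]
grip_width: 0.0291
```

```bash
python3 - <<'E'
from h import *
go([.405,.222,.2368],np.radians(70.1)); o=robot.get_obs();print(o['q'],o['position'])
E
```

```text
shift mm [ 2.000e-01  2.012e+02 -7.480e+01] turn deg 2.2
[-2.52828722e-01  2.08373960e-01  1.89924932e+00  5.27809693e-04
  1.03379853e+00 -1.51479429e+00] [0.41502947 0.00756598 0.23694853]
```

Request:
{"api": "move_arm", "payload": {
  "commands": [
    [1,0,30,-10,1],
    [1,0,60,-20,2],
    [1,0,90,-32,2.2],
    [1,0,120,-44,2.2],
    [1,0,150,-56,2.2],
    [1,0,175,-65,2.2],
    [1,0,192,-72,2.2],
    [1,0,201,-75,2.2]
  ]
}}

```text
time: 21.42
position: [0.4036, 0.2225, 0.2368]
tool_rot: [0.121, 0.697, -0.12, 0.697]
ft_force: [0.2, -0.9, -2.8]
grip_width: 0.0292
```

Request:
{"api": "move_arm", "payload": {
  "commands": [
    [1,0,0,0,0],
    [1,0,0,0,0],
    [1,0,0,0,0],
    [1,0,0,0,0]
  ]
}}

```text
time: 21.75
position: [0.4049, 0.2188, 0.2368]
tool_rot: [0.122, 0.697, -0.122, 0.696]
ft_force: [0.7, -0.4, -2.1]
grip_width: 0.0294
```

```bash
python3 - <<'E'
from h import *
go([.405,.222,.2368],np.radians(70.1))
p=shot('side','d17');s=shot('scene','s17');o=p['obs'];print(o['position'],o['grip_width'],o['ft_force'],o['time'])
a=cv2.resize(p['image'][200:350,220:360,::-1],None,fx=2.8,fy=2.8,interpolation=2);b=cv2.resize(s['image'][180:330,260:400,::-1],None,fx=2.8,fy=2.8,interpolation=2)
cv2.imwrite('pics/c17.png',np.hstack([a,b]))
E
```

```text
shift mm [-0.   3.1 -1. ] turn deg 0.0
[0.40486564 0.21877844 0.23676065] 0.029366744241587677 [ 0.67702331 -0.41241793 -2.08669991] 21.75
```

View pics/c17.png

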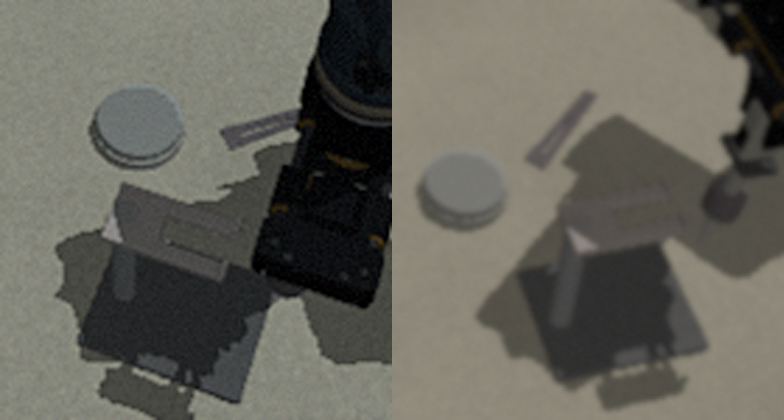

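```bash
python3 - <<'E'
from h import *
s=pickle.load(open('pics/s16.pkl','rb'));d=pickle.load(open('pics/d16.pkl','rb'))
a=cv2.resize(d['image'][130:180,285:325,::-1],None,fx=9,fy=9,interpolation=cv2.INTER_CUBIC);b=cv2.resize(s['image'][120:180,255:300,::-1],None,fx=7.5,fy=7.5,interpolation=cv2.INTER_CUBIC)
z=np.zeros((450,10,3),np.uint8);cv2.imwrite('pics/c16z.png',np.clip(np.hstack([a,z,b]).astype(float)*2,0,255))
E
```

```text
[ WARN:0@0.243] global loadsave.cpp:1063 imwrite_ Unsupported depth image for selected encoder is fallbacked to CV_8U.
```

View pics/c16z.png

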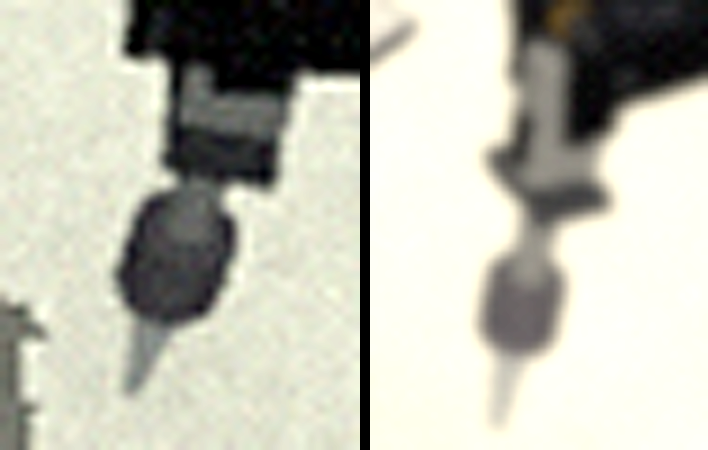

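```bash
cat > fith.py <<'E'
from h import *
from scipy.optimize import least_squares
s=pickle.load(open('pics/s16.pkl','rb'));d=pickle.load(open('pics/d16.pkl','rb'))
D=lambda x,y:np.array([x/9+285-.45,y/9+130-.45]);S=lambda x,y:np.array([(x-370)/7.5+255-.45,y/7.5+120-.45])
# local: (along tool z, along tool y, up from pads) mm before tilt
M=[(d,D(130,395),(0,0,-170)),(s,S(496,430),(0,0,-170)),
(d,D(272,187),(-17,22,-48)),(d,D(165,175),(17,22,-48)),
(s,S(540,220),(17,22,-48)),(s,S(609,208),(-17,22,-48)),
(s,S(480,335),(17*0,-17,-116)),(s,S(556,340),(0,17,-116)),(s,S(488,262),(0,-17,-90)),(s,S(563,275),(0,17,-90)),
(d,D(236,240),(-17,0,-90)),(d,D(120,275),(17,0,-116))]
o,m=tool(s['obs'])
def W(v,X):
    dz,dy,h,t=v; c,sn=np.cos(t),np.sin(t); a,b,u=np.array(X)/1000.
    a2=c*a-sn*u; u2=sn*a+c*u
    return o['position']+m[:,2]*(a2+dz)+m[:,1]*(b+dy)+np.array([0,0,1])*(u2+h)
f=lambda v:np.concatenate([(proj(p,[W(v,X)])[0]-uv) for p,uv,X in M])
r=least_squares(f,[0,0,.02,.1],loss='soft_l1');print(r.x,np.degrees(r.x[3]));print(f(r.x).reshape(-1,2).round(2))
print('collar in tool rel',(W(r.x,(0,0,-48))-o['position']), 'noz',W(r.x,(0,0,-170)))
E
python3 fith.py
```

```text
[-0.00258684  0.00017066  0.0187795   0.14964701] 8.574142107435401
[[ 0.04 -0.41]
 [-0.01 -0.62]
 [ 0.17  0.82]
 [-0.35 -0.18]
 [-0.22  0.97]
 [ 0.52  0.5 ]
 [ 2.34 -4.84]
 [-2.29  1.16]
 [ 2.7  -1.9 ]
 [-1.7   3.01]
 [ 0.59 -0.42]
 [-0.47 -0.34]]
collar in tool rel [ 0.00456435 -0.00027499 -0.02868395] noz [ 0.44836643 -0.20141339  0.08750731]
```

Request:
{"api": "move_arm", "payload": {
  "commands": [
    [1,5,1,0,0],
    [1,14,2,0,0],
    [1,23,4,0,0],
    [1,28,4,0,0],
    [1,28,4,0,0],
    [1,28,4,0,0],
    [1,28,4,0,0]
  ]
}}

```text
time: 22.43
position: [0.4063, 0.2237, 0.2087]
tool_rot: [0.121, 0.697, -0.121, 0.697]
ft_force: [-0.2, -0.3, -3.2]
grip_width: 0.0296
```

```bash
cat > chk.py <<'E'
import sys
from h import *
o,m=tool();th=-.3468;X=np.array([np.cos(th),np.sin(th)]);Y=np.array([-X[1],X[0]])
d=o['position'][:2]-[.4901,.1923];print('TCP stand xy mm',(d@X*1000).round(1),(d@Y*1000).round(1),'z',o['position'][2].round(4),'f',o['ft_force'].round(1),'w',o['grip_width'],'t',o['time'],'yaw',np.degrees(np.arctan2(m[1,1],m[0,1])).round(2))
v=m.T@np.r_[X,0];print('stand x in tool',v.round(3))
n=sys.argv[1];p=shot('side','d'+n);s=shot('scene','s'+n)
a=cv2.resize(p['image'][200:350,220:360,::-1],None,fx=2.8,fy=2.8,interpolation=2);b=cv2.resize(s['image'][180:330,260:400,::-1],None,fx=2.8,fy=2.8,interpolation=2)
cv2.imwrite(f'pics/c{n}.png',np.clip(np.hstack([a,b])*1.5,0,255).astype(np.uint8))
E
python3 chk.py 18
```

```text
TCP stand xy mm -89.5 1.0 z 0.2087 f [-0.2 -0.3 -3.2] w 0.02958462970053019 t 22.4333 yaw 70.22
stand x in tool [-0.    -0.002  1.   ]
```

View pics/c18.png

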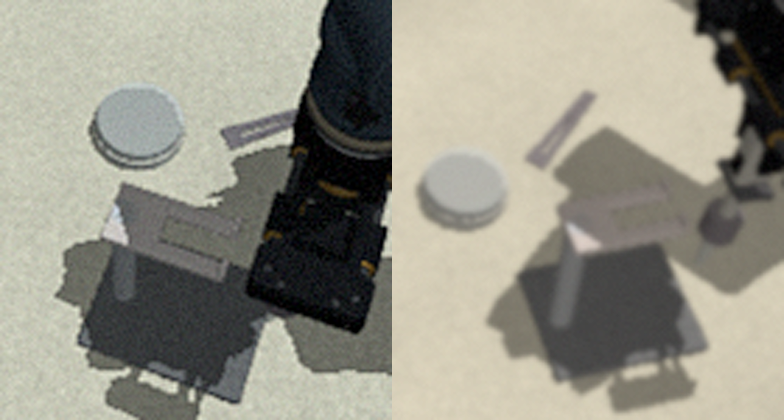

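Request:
{"api": "move_arm", "payload": {
  "commands": [
    [1,0,-1,8,0],
    [1,0,-1,18,0],
    [1,0,-1,28,0],
    [1,0,-1,36,0],
    [1,0,-1,40,0],
    [1,0,-1,40,0]
  ]
}}

```text
time: 23.03
position: [0.4453, 0.2086, 0.2089]
tool_rot: [0.122, 0.696, -0.122, 0.697]
ft_force: [-0.7, 0.6, -2.1]
grip_width: 0.0294
```

```bash
python3 chk.py 19; python3 - <<'E'
from h import *
s=pickle.load(open('pics/s19.pkl','rb'));cv2.imwrite('pics/s19z.png',np.clip(cv2.resize(s['image'][190:280,320:400,::-1],None,fx=7,fy=6.6,interpolation=cv2.INTER_CUBIC)*1.5,0,255).astype(np.uint8))
E
```

```text
TCP stand xy mm -47.7 0.1 z 0.2089 f [-0.7  0.6 -2.1] w 0.02935637902963294 t 23.0333 yaw 70.14
stand x in tool [ 0.001 -0.     1.   ]
```

View pics/s19z.png

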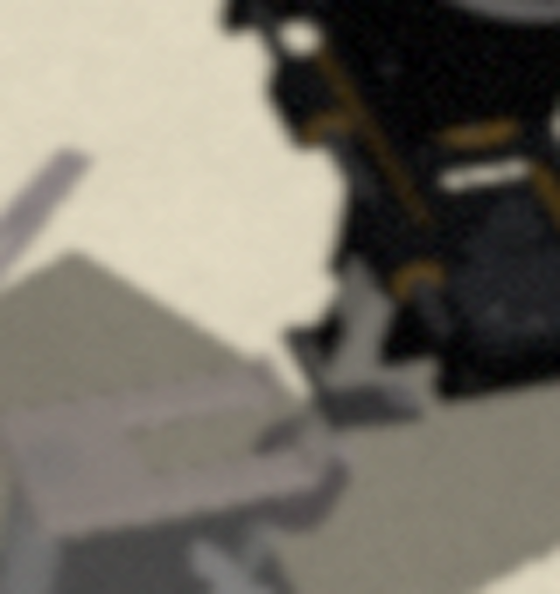

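Request:
{"api": "move_arm", "payload": {
  "commands": [
    [1,0,0,8,0],
    [1,0,0,18,0],
    [1,0,0,28,0],
    [1,0,0,37,0],
    [1,0,0,43,0],
    [1,0,0,45,0],
    [1,0,0,45,0]
  ]
}}

```text
time: 23.72
position: [0.4866, 0.1936, 0.2087]
tool_rot: [0.122, 0.697, -0.122, 0.697]
ft_force: [0.2, 0.5, -2.5]
grip_width: 0.0292
```

```bash
python3 chk.py 20; python3 - <<'E'
from h import *
s=pickle.load(open('pics/s20.pkl','rb'));cv2.imwrite('pics/s20z.png',np.clip(cv2.resize(s['image'][190:280,300:390,::-1],None,fx=6.6,fy=6.6,interpolation=cv2.INTER_CUBIC)*1.5,0,255).astype(np.uint8))
E
```

```text
TCP stand xy mm -3.7 0.0 z 0.2087 f [ 0.2  0.5 -2.5] w 0.029186936118500074 t 23.7167 yaw 70.17
stand x in tool [ 0.    -0.001  1.   ]
```

View pics/s20z.png

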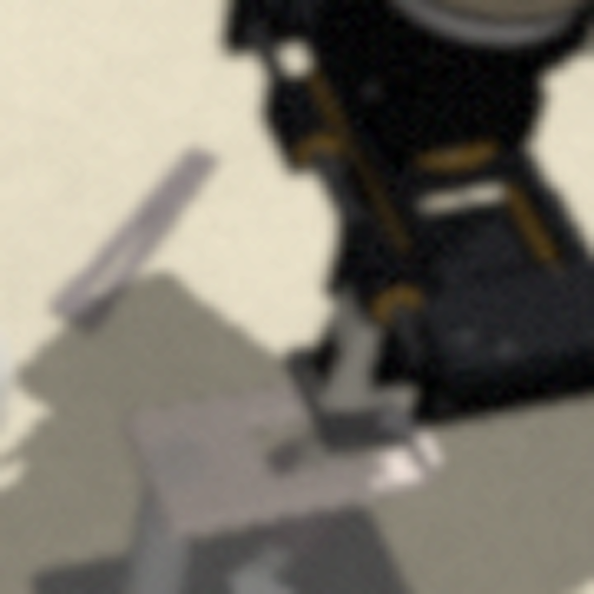

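Request:
{"api": "move_arm", "payload": {
  "commands": [
    [1,4,0,1,0],
    [1,9,0,1,0],
    [1,13,0,1,0],
    [1,14,0,1,0],
    [1,14,0,1,0]
  ]
}}

```text
time: 24.23
position: [0.4861, 0.1936, 0.1941]
tool_rot: [0.121, 0.697, -0.122, 0.696]
ft_force: [0.2, 0.8, -2.6]
grip_width: 0.0297
```

Request:
{"api": "move_arm", "payload": {
  "commands": [
    [1,1,0,0,0],
    [1,2,0,0,0],
    [1,2,0,0,0]
  ]
}}

```text
time: 24.48
position: [0.4867, 0.1936, 0.1927]
tool_rot: [0.121, 0.697, -0.121, 0.697]
ft_force: [-0.2, -0.6, -3.2]
grip_width: 0.0296
```

Request:
{"api": "move_arm", "payload": {
  "commands": [
    [1,1,0,0,0],
    [1,1.5,0,0,0],
    [1,1.5,0,0,0]
  ]
}}

```text
time: 24.73
position: [0.4868, 0.1936, 0.1913]
tool_rot: [0.122, 0.697, -0.121, 0.697]
ft_force: [0.5, 0.0, -2.6]
grip_width: 0.0296
```

Request:
{"api": "move_arm", "payload": {
  "commands": [
    [1,1,0,0,0],
    [1,1.5,0,0,0],
    [1,1.5,0,0,0]
  ]
}}

```text
time: 24.98
position: [0.4873, 0.1935, 0.1909]
tool_rot: [0.121, 0.696, -0.121, 0.697]
ft_force: [-1.1, 0.2, 4.6]
grip_width: 0.0294
```

Request:
{"api": "move_arm", "payload": {
  "commands": [
    [1,1,0,0,0],
    [1,1,0,0,0],
    [1,1,0,0,0]
  ]
}}

```text
time: 25.23
position: [0.4876, 0.1934, 0.1908]
tool_rot: [0.121, 0.696, -0.121, 0.697]
ft_force: [-2.8, -1.3, 9.1]
grip_width: 0.0298
```

Request:
{"api": "move_arm", "payload": {
  "commands": [
    [1,0,0,0,0],
    [1,0,0,0,0],
    [1,0,0,0,0]
  ],
  "newtons": 15
}}

```text
time: 25.48
position: [0.4881, 0.1933, 0.1907]
tool_rot: [0.121, 0.695, -0.121, 0.698]
ft_force: [-0.9, -2.1, 8.2]
grip_width: 0.0299
```

Request:
{"api": "move_arm", "payload": {
  "commands": [
    [1,0.5,0,0,0],
    [1,1,0,0,0],
    [1,1,0,0,0]
  ],
  "newtons": 7
}}

```text
time: 25.73
position: [0.4896, 0.1928, 0.19]
tool_rot: [0.121, 0.694, -0.121, 0.699]
ft_force: [0.6, -3.8, 7.8]
grip_width: 0.0304
```

Request:
{"api": "move_arm", "payload": {
  "commands": [
    [1,0.5,0,0,0],
    [1,1,0,0,0],
    [1,1,0,0,0],
    [1,1,0,0,0]
  ],
  "newtons": 3
}}

```text
time: 26.07
position: [0.4877, 0.1934, 0.1874]
tool_rot: [0.122, 0.696, -0.121, 0.697]
ft_force: [1.8, -2.8, 4.9]
grip_width: 0.03
```

```bash
python3 chk.py 21; python3 - <<'E'
from h import *
s=pickle.load(open('pics/s21.pkl','rb'));cv2.imwrite('pics/s21z.png',np.clip(cv2.resize(s['image'][190:280,300:390,::-1],None,fx=6.6,fy=6.6,interpolation=cv2.INTER_CUBIC)*1.5,0,255).astype(np.uint8))
E
```

```text
TCP stand xy mm -2.7 0.2 z 0.1874 f [ 1.8 -2.8  4.9] w 0.03001238895010678 t 26.0667 yaw 70.22
stand x in tool [ 0.002 -0.001  1.   ]
```

View pics/s21z.png

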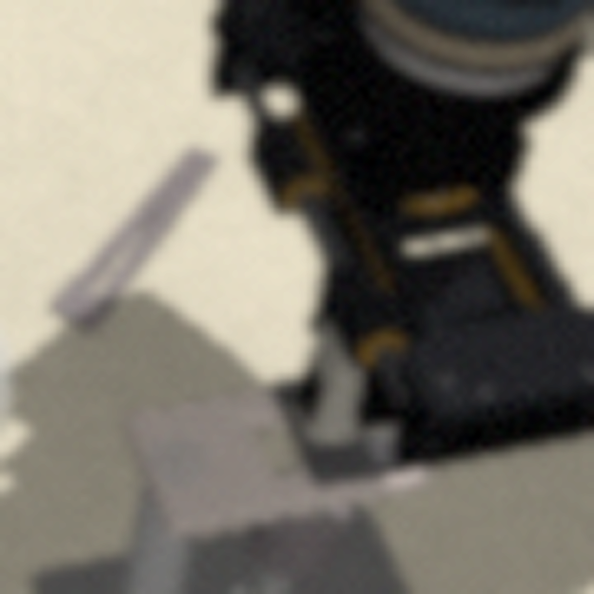

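Request:
{"api": "move_arm", "payload": {
  "commands": [
    [-1,0,0,0,0],
    [-1,0,0,0,0],
    [-1,0,0,0,0],
    [-1,0,0,0,0],
    [-1,0,0,0,0],
    [-1,0,0,0,0],
    [-1,0,0,0,0],
    [-1,0,0,0,0]
  ]
}}

```text
time: 26.83
position: [0.4867, 0.1936, 0.1868]
tool_rot: [0.121, 0.697, -0.121, 0.697]
ft_force: [-0.2, -0.9, 0.1]
grip_width: 0.0756
```

```bash
python3 chk.py 22
```

```text
TCP stand xy mm -3.6 0.1 z 0.1868 f [-0.2 -0.9  0.1] w 0.07559836946961997 t 26.8333 yaw 70.22
stand x in tool [-0.    -0.002  1.   ]
```

View pics/c22.png

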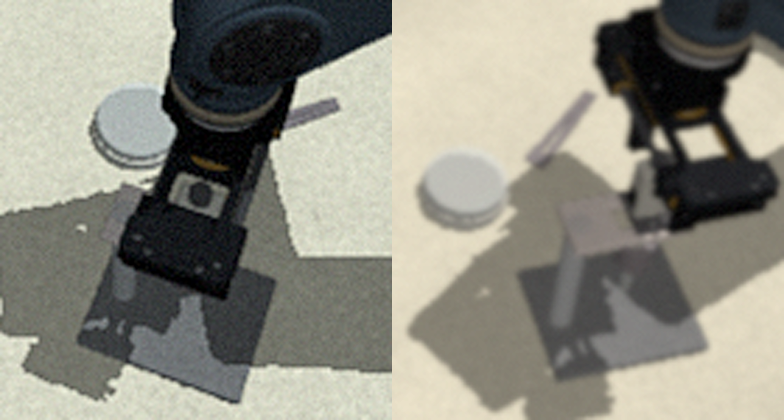

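Released and hanging in the fork. Going straight up, then looking.

Request:
{"api": "move_arm", "payload": {
  "commands": [
    [-1,-8,0,0,0],
    [-1,-22,0,0,0],
    [-1,-40,0,0,0],
    [-1,-60,0,0,0],
    [-1,-80,0,0,0],
    [-1,-100,0,0,0],
    [-1,-110,0,0,0],
    [-1,-110,0,0,0]
  ]
}}

```text
time: 27.6
position: [0.4884, 0.1939, 0.2998]
tool_rot: [0.122, 0.694, -0.121, 0.699]
ft_force: [-0.6, -0.8, 0.1]
grip_width: 0.0866
```

Request:
{"api": "move_arm", "payload": {
  "commands": [
    [-1,0,0,25,0],
    [-1,0,0,55,0],
    [-1,0,0,85,0],
    [-1,0,0,100,0],
    [-1,0,0,100,0],
    [-1,0,0,100,0],
    [-1,0,0,100,0]
  ]
}}

```text
time: 28.18
position: [0.5793, 0.1599, 0.2956]
tool_rot: [0.121, 0.698, -0.122, 0.695]
ft_force: [-0.2, -0.7, -1.1]
grip_width: 0.0872
```

```bash
python3 chk.py 23; python3 - <<'E'
from h import *
p=shot('wrist','w23');cv2.imwrite('pics/w23z.png',cv2.resize(p['image'][:240,130:380,::-1],None,fx=2.4,fy=2.4))
print(robot.get_obs()['joint_velocities'].round(3))
E
```

```text
TCP stand xy mm 94.9 -0.1 z 0.2956 f [-0.2 -0.7 -1.1] w 0.08716167056464609 t 28.1833 yaw 70.22
stand x in tool [-0.003 -0.002  1.   ]
[-0.    -0.002 -0.008 -0.002  0.001 -0.   ]
```

View pics/c23.png

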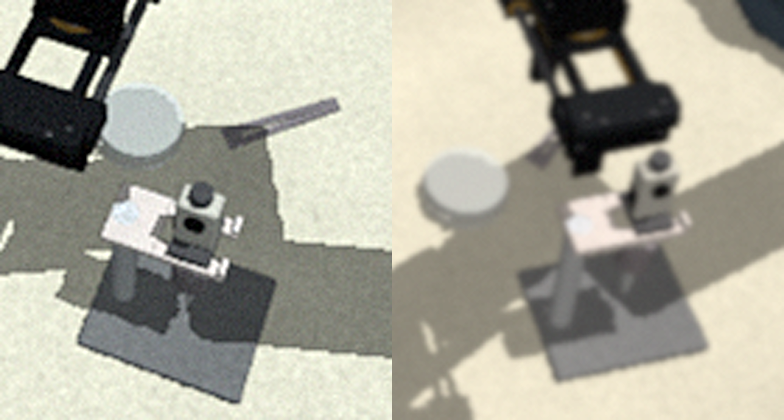

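View pics/w23z.png

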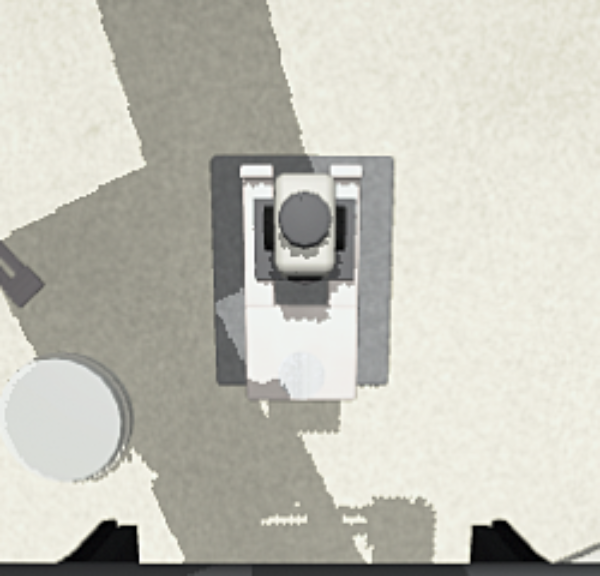

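```bash
python3 - <<'E'
from h import *
p=pickle.load(open('pics/w23.pkl','rb'));th=-.3468;X=np.array([np.cos(th),np.sin(th)]);Y=np.array([-X[1],X[0]])
for n,uv,z in(('colLF',(255,198),.168),('colLR',(256,280),.168),('colRR',(354,280),.168),('colRF',(355,198),.168),('plunger',(305,219),.238),('lipL',(241,166),.168),('lipR',(362,166),.168)):
    q=onz(p,[np.array(uv)/2.4+[130,0]-.3],z)[0]; d=q[:2]-[.4901,.1923];print(n,(d@X*1000).round(1),(d@Y*1000).round(1))
E
```

```text
colLF -14.8 -19.7
colLR 19.3 -19.7
colRR 19.2 23.4
colRF -14.9 23.2
plunger 2.2 1.7
lipL -27.7 -25.5
lipR -27.8 25.9
```

```bash
python3 -c "
from rig import robot
print(robot.hand_in())"
```

```text
the job is handed in; nothing more can be done
None
```

The dispenser is hanging upright in the fork, released, and the job was handed in at about 28 s of the 61 s allowed. `hand_in()` reports no verdict, so the result rests on my own checks below.

**What I did:**
- I picked the dispenser up by its rubber pads at 50 N and lifted it level until the pads were about 0.25 m above the bench.
- I eased the grip in steps from 50 to 4 N, and it swung nozzle-down about 0.4 m from the fork.
- I tightened to 45 N, carried it into the fork and lowered it until the collar touched. Then I eased off, opened the fingers and moved clear.

**Last checks:**
- **Position:** in the final wrist picture the collar centre is about 2 mm from the fork seat in x and 2 mm in y.
- **Tilt:** the plunger sits directly over the collar, so tilt is about 0°. The measured 34 mm collar thickness fits a collar resting flat on the prongs.
- **Clearance:** the lips are in front of the collar, the gripper is open and about 95 mm away, and the arm is still.
- **Bystanders:** the dishes and tweezers look unmoved in the last pictures. The bottle, box and cup were outside those crops, and I did not measure any bystander again; nothing came near them.

**What failed or disagreed:**
- The fingers closed on empty air twice. First I lifted before they had finished closing.
- The second time they closed above the handle, because the fingertips turned out to be about 10 mm behind the reported TCP, not 25 mm ahead as the text says. I measured this in the wrist and side pictures and gripped about 31 mm lower. The first miss did not shift the dispenser; I did not re-measure after the second.
- It stopped swinging about 8.5° short of upright at 4 N, and levelled out when set on the prongs.

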